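# Load a stirrer shaft into the bench shaft gauge and start the measurement

## Task

Take the longer of the two steel stirrer shafts from the white cradle and feed it endwise through the guide tube of the shaft gauge, from the flared mouth, until its front end is fully home against the stop, and let go of it there. Then press the round touch key on the keypad until it is firmly down, and let it up again. Do not press the square key, leave the short shaft in the cradle and do not knock over the flask or the beaker.

Things in the scene. Friction and masses are not known exactly. Their poses are not given: they have to be found in the camera images.
- long_shaft: The longer plain steel stirrer shaft: solid round bar 240 mm long, 12 mm in diameter, about 0.2 kg, both ends alike with 2 mm chamfers. Origin at its middle, on its axis; x runs along it (either end may go first). It starts level in either place of the cradle, its axis 42 mm above the bench.
- short_shaft: The shorter shaft, 150 mm long, otherwise like the long one (12 mm, origin at its middle, x along it). It lies parallel to the long shaft in the cradle's other place, 70 mm beside it. To be left there (within 30 mm).
- cradle: Low white cradle fixed to the bench, base 130 x 130 x 6 mm, origin centre of underside. It holds the shafts along its y, at x = -35 and +35 mm, on posts (8 mm thick) at y = -50 and +50 mm, with lips either side of the shaft up to 44 mm above the bench; between the posts the shafts are free. Position and yaw vary.
- gauge: Shaft gauge fixed to the bench, position and yaw vary: grey base 90 (x) x 205 (y) x 15 mm with, along y at x = 0, a level steel guide tube on two feet (axis 85 mm above the bench), a white measuring head of two pillars 42 mm apart (top 100 mm above the bench, open above) and an aluminium stop block (top 105 mm). Origin: centre of underside; base from y = -105 to +100 mm.
- guide_mouth (a point): Centre of the tube's flared mouth, on its axis; axes as the gauge's; the shaft goes in along +y. Flare 24 mm wide inside, 30 mm outside, narrowing in 12 mm to a 15 mm bore, straight to 100 mm past the mouth; tube outside 24 mm. With the long shaft home its middle is 40 mm past the mouth, about 1.5 mm below the axis (lying in the bore), and 80 mm of it still stand out.
- stop_face (a point): Point on the rigid stop face where the shaft's front end must come to rest, on the tube's axis, 160 mm past the mouth; axes as the gauge's (y points along the feed, into the stop).
- keypad: Flat white keypad fixed to the bench, 85 (x) x 130 (y) x 26 mm high, with two black touch keys on top, 69 mm apart: a round one (28 mm) towards its +y end and a square one (20 mm) towards its -y end, and a dark display strip. Origin: centre of underside. Position and yaw vary.
- start_key_top (a point): Centre of the top of the round touch key, 30 mm above the bench, about 3 mm proud of the keypad's face.
- start_key (a joint): Travel of the round key straight down, m: 0 up, 0.0015 fully down. It has almost no travel: a spring gives 2 N at the start and 5 N fully down (counts as pressed at 0.001, 4 N) and lifts it again.
- clear_key_top (a point): Centre of the top of the square touch key, 30 mm above the bench. Not to be pressed.
- clear_key (a joint): Travel of the square key, as the round one.
- flask: Glass conical flask, 84 mm wide, 120 mm high, loose. Origin: centre of its underside.
- beaker: Glass beaker, 72 mm wide, 85 mm high, loose. Origin: centre of its underside.
Things that resemble listed ones, but are neither listed nor needed, are in the scene too. What is shaped like the keypad but turquoise is not meant.

How it is judged:
By the outcome, as a careful person would: the job done as asked, in the order asked, and still so for the second after the job is handed in, with the robot touching nothing.
It also fails if it takes over 64 s, if anything falls off the work surface, if the arm or the gripper's body presses on something with over 40 N, if the wrist force passes 120 N, or if a joint passes its speed limit or range.

## Robot

A 6-joint arm with a two-finger parallel gripper is mounted at the origin on the work surface. World frame = base frame: x ahead of the robot, y to its left, z up, the work surface at z = 0. Lengths are in m, angles in degrees, forces in N, time in s.
With the tool pointing down it reaches from about 0.4 to 0.825 m from the base axis. Payload 7 kg.
Tool frame: the origin (TCP) lies on the centre line of the jaws, within the pads' length; the fingertips stand r.nose_length ahead of it and the grasp point (between the pads) lies 2 mm behind it (r.nose_length is the distance from the TCP to the fingertips, in m); z points along the fingers, y is the direction in which the jaws open and shut (so a half turn about z gives the same grasp; the last joint's range is limited). The gripper opens to 88 mm and grips with 3 to 60 N. Pads are 19 mm wide; open, the fingers measure 130 mm over their backs; the gripper's body (78 mm by 193 mm) begins 47 mm behind the grasp point.
Start: joints at [82.34, 20.546, 0.682, 0, -70.136, -16.507], TCP at [0.276, 0.616, 0.244] pointing down, gripper open.
Joint ranges: [-176.03, 176.03], [-82.01, 121.73], [-58.28, 71.71], [-173.87, 95.51], [-174.79, -0.11], [-173.66, 173.66]. Speed limits (degrees/s): [136.94, 136.94, 172.46, 180, 180, 180].

## Interface

Orientations are given as [roll, pitch, yaw] about the fixed x, y, z axes, in that order (R = Rz(yaw) Ry(pitch) Rx(roll)).
In Python, from plant import r gives the robot as it stands.
- The arm moves only by the tool apply_moves, never from a script. Its argument "targets" is a list of rows, each a list of 3 entries, a list of its own where there are three numbers: the shift along the tool's x, y, z scaled (see below), then the turn, a rotation vector about the tool's x, y, z scaled (see below), then the finger opening in mm, from 0 to 87.6. A call has 1 to 5 rows; each row shifts and turns the pose as measured when the row begins, along the tool's axes as they then stand; what a row does not reach is not made up. The controller multiplies each number of a shift by 0.04 m and each number of a turn by 8 degrees. A row lasts 1/10 s, in which the tool goes at most 50 mm and 8.59 degrees, less where a joint would pass 70% of its speed; a pose out of reach is approached as far as the arm can. A call with a number of a shift or a turn outside -1 to 1 is refused whole. A call with a gripper value outside its range is refused whole. The fingers move at their own pace and stop on an object; "squeeze" is the grip in N (left out, the last holds). Time passes only in rows, so rows that do not move let the fingers close. It gives the time, the measured TCP pose, the force and the opening at its end, in the units of the state.
- r.get_state(): the state, without advancing time (a new reading comes with each control period).
- r.capture(name): name is "side" or "top"; returns a dict with "img" (480x640x3 uint8, blue, green, red), "z_map" (480x640 float32, m along the optical axis (not along the pixel's ray), 0 where there is no reading), "fx", "fy", "cx", "cy" (pixels), "camera_from_world" (4x4, takes a point from world to camera coordinates). Camera axes: x right, y up, looking along -z (the intrinsics and any distortion apply to the point x, -y, -z); pixel columns grow to the right and rows downward; lengths in m; the calibration is good to about 2 mm. A picture is of the moment at which its call begins.
- r.close_job(): hands the job in, once; it reports no verdict.
The state is a dict: "time_s": time; "joints": joint angles; "qd": joint speeds; "joint_torque": joint torques, N m; "tcp_pos": TCP position; "eef_rot": TCP orientation; "contact_force": force on the tool from outside, world axes, zero at the start; "moment": the same for the moment, N m; "gripper_width": finger opening in m.
Only numpy, scipy, OpenCV 4.12 (cv2) and the standard library are available. Lean on these libraries where they do the work, as an engineer would, in place of code of your own. Each camera call takes 0.05 s, during which the arm holds its last target.

## Working session

There is one attempt and no reset: what is moved stays moved. The work goes in short steps, Python scripts to look and compute and a tool call to move; the robot and the scene stay as the last step left them, time stands still between calls to the robot, and variables do not carry over. Pictures are saved under pics/ and viewed, and the job is handed in when it is done.

Besides the shell and the picture viewer there is one more tool, called as name(argument=value, ...), one argument or row to a line, values as JSON. apply_moves: Moves the arm, as the interface text tells. Its arguments: {"type":"object","properties":{"targets":{"type":"array","items":{"type":"array"}},"squeeze":{"type":"number"}},"required":["targets"]}

```bash
ls; mkdir -p pics
python3 - <<'E'
from plant import r
import cv2,numpy as np
print(r.get_state(), r.nose_length)
for n in("top","side"):
    c=r.capture(n); cv2.imwrite(f"pics/{n}0.png",c["img"]); np.savez(f"{n}0.npz",**{k:v for k,v in c.items()})
    print(n,c["fx"],c["fy"],c["cx"],c["cy"],np.round(c["camera_from_world"],4).tolist(),[k for k in c])
E
```

```text
pics
{'time_s': 0.0, 'joints': array([ 8.23407547e+01,  2.05896937e+01,  6.33820089e-01, -2.07231429e-02,
       -7.01369590e+01, -1.65055402e+01]), 'qd': array([-0.06359307,  0.00994783,  0.04731827, -0.10373982, -0.07965905,
        0.07113192]), 'joint_torque': array([ 1.62910026e-03, -5.82714415e+01,  2.93058836e+01,  6.99696198e+00,
        6.97512121e-03, -1.62443766e-04]), 'tcp_pos': array([0.27616293, 0.61540462, 0.24264079]), 'eef_rot': array([ 1.79905458e+02, -7.69866129e-03, -2.41718361e+01]), 'contact_force': array([-0.74684437, -0.27341522, -0.63667329]), 'moment': array([ 0.03886916, -0.06679223, -0.01323118]), 'gripper_width': 0.08753425616223882} 0.017
top 530.7779492535478 530.7779492535478 313.2954005859693 228.8333987145279 [[-0.0302, -0.9995, -0.0083, 0.1775], [0.9855, -0.0312, 0.1668, -0.5135], [-0.167, -0.0031, 0.986, -1.4756], [0.0, 0.0, 0.0, 1.0]] ['img', 'z_map', 'fx', 'fy', 'cx', 'cy', 'camera_from_world']
side 533.5507097180966 533.5507097180966 325.2322711000627 239.6227305944809 [[0.8302, -0.5575, 0.0002, -0.3395], [0.4268, 0.6359, 0.643, -0.3828], [-0.3586, -0.5337, 0.7658, -1.0013], [0.0, 0.0, 0.0, 1.0]] ['img', 'z_map', 'fx', 'fy', 'cx', 'cy', 'camera_from_world']
```

View pics/top0.png

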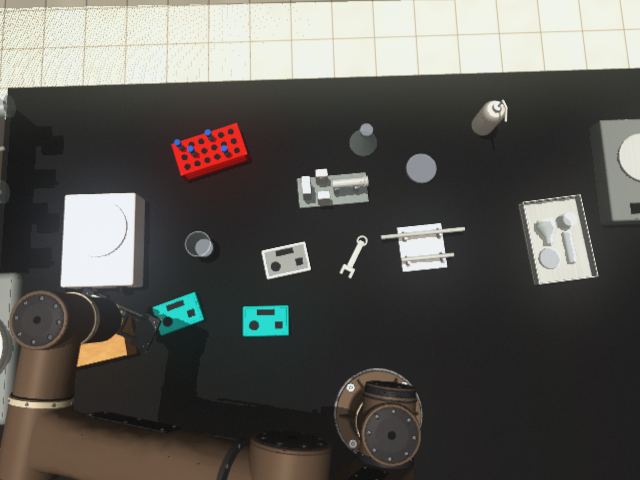

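View pics/side0.png

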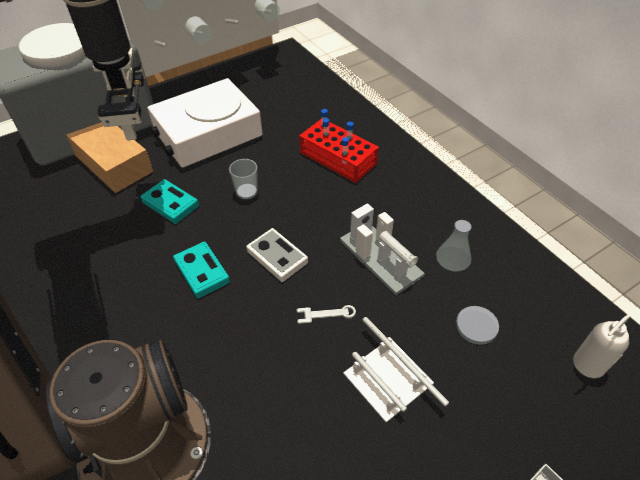

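```bash
cat > h.py <<'E'
import numpy as np,cv2
def load(n): return dict(np.load(n+".npz"))
def proj(c,p):
    p=np.atleast_2d(p); q=(c["camera_from_world"]@np.c_[p,np.ones(len(p))].T)[:3].T
    return np.c_[c["cx"]+c["fx"]*q[:,0]/-q[:,2], c["cy"]+c["fy"]*-q[:,1]/-q[:,2]]
def ray(c,uv):
    M=c["camera_from_world"];R=M[:3,:3];o=-R.T@M[:3,3]
    d=R.T@np.array([(uv[0]-c["cx"])/c["fx"],-(uv[1]-c["cy"])/c["fy"],-1.]);return o,d
def atz(c,uv,z):
    o,d=ray(c,uv);return o+d*(z-o[2])/d[2]
def crop(c,u0,v0,w,h,s,name):
    cv2.imwrite(name,cv2.resize(c["img"][v0:v0+h,u0:u0+w],None,fx=s,fy=s,interpolation=cv2.INTER_CUBIC))
E
python3 - <<'E'
from h import *
t=load("top0");s=load("side0")
crop(t,370,205,110,80,7,"pics/t_cr.png")
crop(t,285,155,100,65,8,"pics/t_ga.png")
crop(t,240,230,80,60,8,"pics/t_kp.png")
crop(s,330,310,130,115,5,"pics/s_cr.png")
crop(s,330,195,110,105,5,"pics/s_ga.png")
E
```

```text
(no output)
```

View pics/t_cr.png

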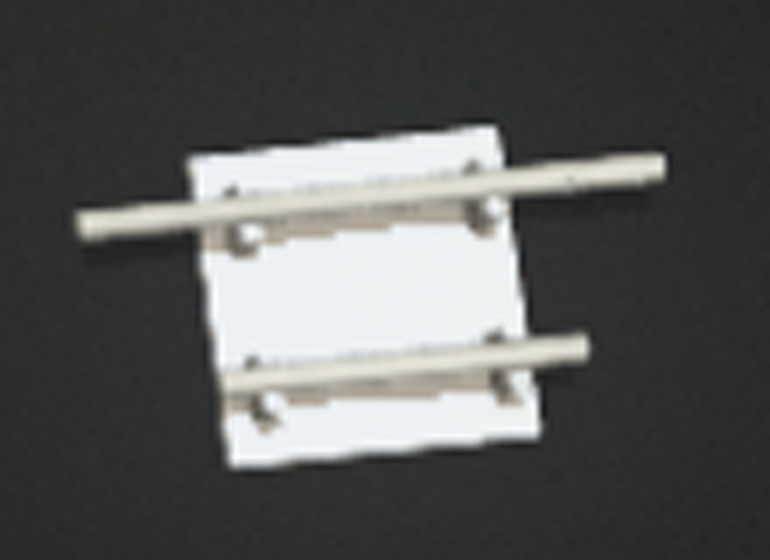

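View pics/t_ga.png

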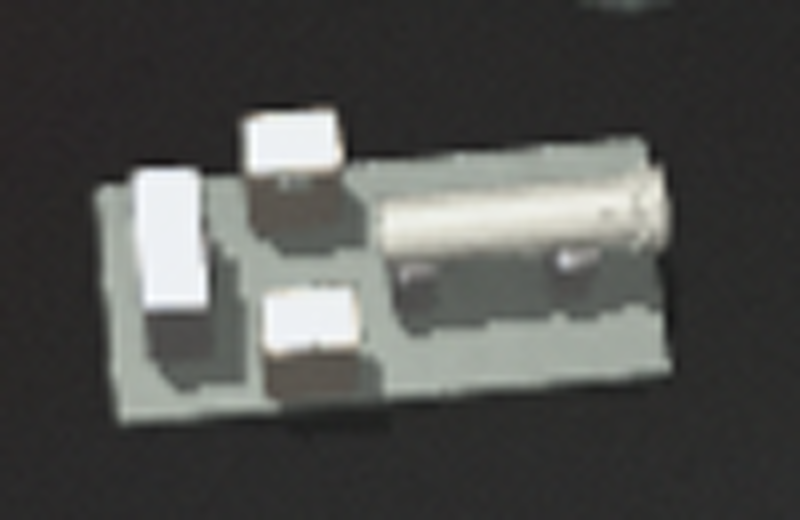

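View pics/t_kp.png

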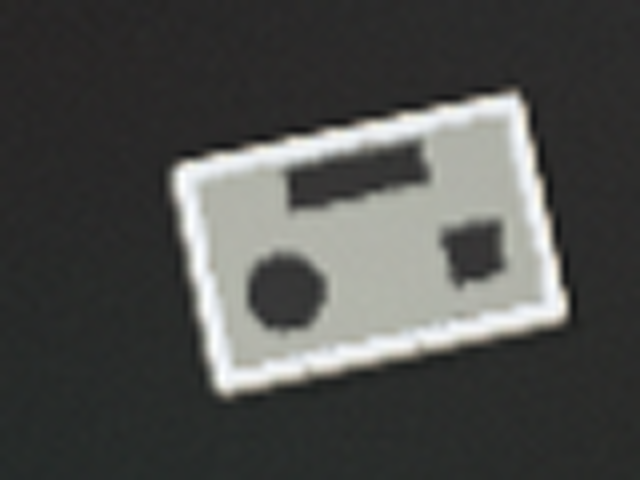

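View pics/s_cr.png

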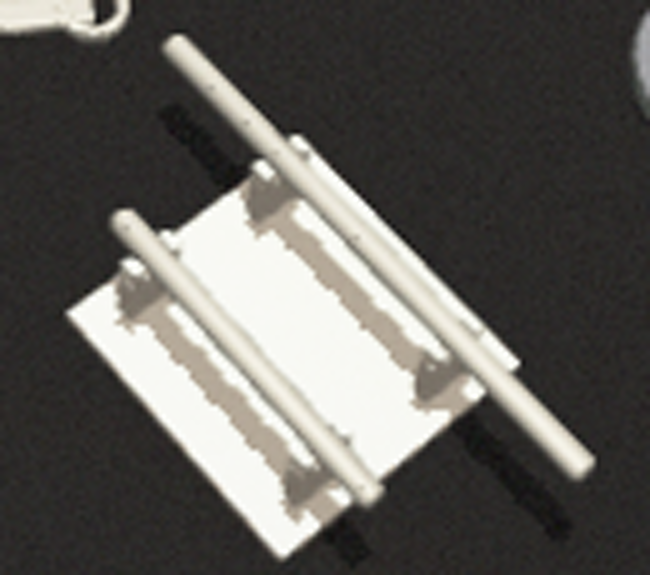

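View pics/s_ga.png

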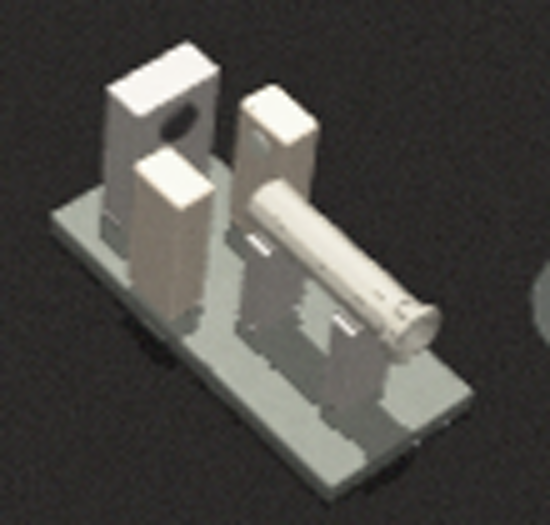

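Run:
```python
from h import *
t=load("top0");s=load("side0")
f=lambda u0,v0,k,x,y:(u0+(x+.5)/k-.5,v0+(y+.5)/k-.5)
T=lambda u0,v0,k,z,*pts:np.array([atz(t,f(u0,v0,k,*p),z) for p in pts])
pr=lambda n,a:print(n,np.round(a,4).tolist())
def yaw(a,b): d=b-a; return np.degrees(np.arctan2(d[1],d[0])),np.linalg.norm(d)
L=T(370,205,7,.042,(78,227),(665,167));pr("long",L);print(yaw(L[1],L[0]),L.mean(0))
S=T(370,205,7,.042,(225,385),(588,347));pr("short",S);print(yaw(S[1],S[0]))
B=T(285,155,8,.015,(97,187),(645,137),(670,373),(120,422));pr("base",B);print(yaw(B[1],B[0]),yaw(B[2],B[3]),yaw(B[2],B[1]))
M=T(285,155,8,.085,(665,208),(382,225));pr("tube",M);print(yaw(M[0],M[1]))
P=T(285,155,8,.1,(292,138),(310,320));pr("pill",P);mid=P.mean(0);pr("mid",mid);print(yaw(M[0],mid),yaw(P[1],P[0]))
ST=T(285,155,8,.105,(172,238));pr("stop",ST); print(yaw(M[0],ST[0]))
K=T(240,230,8,.03,(287,291),(475,252));pr("keys",K);print(yaw(K[1],K[0]))
# side compare
SL=np.array([atz(s,f(330,310,5,*p),.042) for p in((175,44),(583,468))]);pr("side long",SL);print(yaw(SL[1],SL[0]),SL.mean(0))
pr("side mouth",atz(s,f(330,195,5,418,331),.085))
pr("side far",atz(s,f(330,195,5,264,193),.085))
PS=np.array([atz(s,f(330,195,5,*p),.1) for p in((280,114),(174,180))]);pr("sidepill",PS);pr("m",PS.mean(0))
SK=np.array([atz(s,p,.03) for p in((264,245),(286.5,264.5))]);pr("sk",SK)
# depth check
for n,c in(("t",t),("s",s)):
    for p in (L.mean(0),K[0],mid,M.mean(0)):
        u=proj(c,p)[0].round().astype(int); 
        z=c["z_map"][u[1],u[0]]; q=(c["camera_from_world"]@np.r_[p,1])[2]; print(n,u,z,-q)
crop(s,240,220,75,65,8,"pics/s_kp.png")
```

```text
long [[0.4893, -0.0302, 0.042], [0.5065, -0.2709, 0.042]]
(np.float64(94.09161866875996), np.float64(0.2413399096416656)) [ 0.49793363 -0.15057891  0.042     ]
short [[0.4228, -0.0863, 0.042], [0.4337, -0.2341, 0.042]]
(np.float64(94.20812594544778), np.float64(0.1481507808053917))
base [[0.6783, 0.2062, 0.015], [0.6908, 0.0024, 0.015], [0.6009, -0.0026, 0.015], [0.589, 0.2, 0.015]]
(np.float64(93.51512580013559), np.float64(0.20422939301065568)) (np.float64(93.36704300582488), np.float64(0.20298462327378516)) (np.float64(3.191071708867337), np.float64(0.08998144726560436))
tube [[0.6452, 0.0036, 0.085], [0.6422, 0.1037, 0.085]]
(np.float64(91.68231367745155), np.float64(0.10012714353898833))
pill [[0.6708, 0.1346, 0.1], [0.6051, 0.1305, 0.1]]
mid [0.6379, 0.1326, 0.1]
(np.float64(93.20525271215314), np.float64(0.13004477233862122)) (np.float64(3.5958257160315386), np.float64(0.06575677432626333))
stop [[0.6348, 0.1777, 0.105]]
(np.float64(93.42142635815439), np.float64(0.1755033936998347))
keys [[0.417, 0.2729, 0.03], [0.4289, 0.2054, 0.03]]
(np.float64(99.99007814644813), np.float64(0.06852612525223108))
side long [[0.4887, -0.0304, 0.042], [0.5056, -0.2661, 0.042]]
(np.float64(94.1052289971575), np.float64(0.23623895903925896)) [ 0.49718179 -0.14825672  0.042     ]
side mouth [0.6474, 0.0083, 0.085]
side far [0.6404, 0.1094, 0.085]
sidepill [[0.6672, 0.134, 0.1], [0.6023, 0.1288, 0.1]]
m [0.6348, 0.1314, 0.1]
sk [[0.4159, 0.2724, 0.03], [0.4301, 0.1924, 0.03]]
t [423 233] 1.5106317 1.5168597018772871
t [275 266] 1.522182 1.516499987491556
t [322 183] 1.5760876 1.483928775128751
t [350 182] 1.4893926 1.4994336964529709
s [404 359] 1.062479 1.0673762588170752
s [264 245] 1.2724166 1.273590254540041
s [376 223] 1.3597322 1.224294043202092
s [399 248] 1.1809614 1.1957161490536812
```

View pics/s_kp.png

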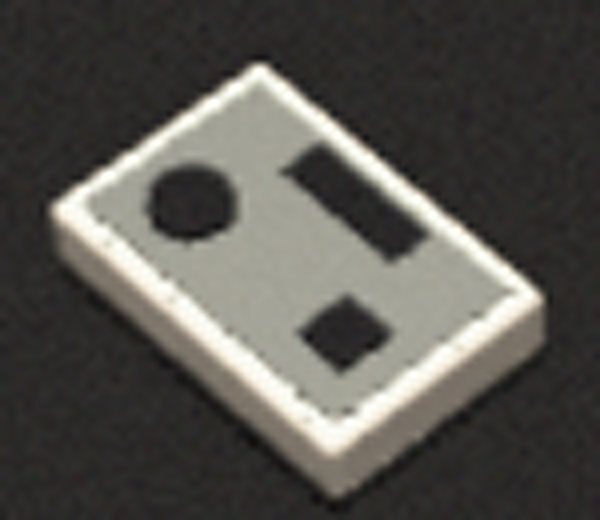

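List of look-alikes: long shaft = upper bar in the cradle, top px (381–465, 233); short shaft = lower bar (402–454, 257); the spanner (354,256) is not a shaft. Keypad = white one (286,260); the turquoise pair (178,313) and (265,321) is not meant. Round key is at (275,266), square at (299,261). The gauge is at (333,188) with its mouth on the right at (368,181). The crops confirm the upper bar is 0.241 m long and the lower 0.148 m. I start with the turn and transit.

apply_moves(
  targets=[
    [[0.8, 0.5, 0], [0, 0, 1], 87],
    [[0.8, 0.5, 0], [0, 0, 1], 87],
    [[0.8, 0.5, 0], [0, 0, 1], 87],
    [[0.8, 0.5, 0], [0, 0, 1], 87],
    [[0.8, 0.5, 0], [0, 0, 1], 87],
  ],
)

```text
time_s: 0.6
tcp_pos: [0.3319, 0.4362, 0.2382]
eef_rot: [179.7, -0.4, -65.4]
contact_force: [-0.5, -0.2, 1.3]
gripper_width: 0.087
```

```bash
cat >> h.py <<'E'
from scipy.spatial.transform import Rotation as Ro
def go(r,p,rpy):
    s=r.get_state(); R=Ro.from_euler('xyz',s["eef_rot"],degrees=True)
    T=Ro.from_euler('xyz',rpy,degrees=True)
    sh=R.inv().apply(np.array(p)-s["tcp_pos"])/.04
    sh_T=T.inv().apply(np.array(p)-s["tcp_pos"])/.04
    tu=np.degrees((R.inv()*T).as_rotvec())/8
    print("t",round(s["time_s"],2),"tcp",s["tcp_pos"].round(4),"rpy",s["eef_rot"].round(2),"F",s["contact_force"].round(1),"w",round(s["gripper_width"],4),"j",s["joints"].round(0))
    print("shift units",sh.round(3),"in target frame",sh_T.round(3),"turn units",tu.round(3))
E
python3 -c "
from plant import r
from h import *
go(r,[.4986,-.16,.16],[180,0,-85.9])"
```

```text
t 0.6 tcp [0.3319 0.4362 0.2382] rpy [179.69  -0.35 -65.35] F [-0.5 -0.2  1.3] w 0.087 j [ 73.   9. -16.   0. -66. -49.]
shift units [15.272  2.419  2.062] in target frame [15.164 -3.09   1.956] turn units [ 0.03  -0.05   2.569]
```

apply_moves(
  targets=[
    [[1, 0, 0.1], [0, 0, 0.85], 87],
    [[1, -0.1, 0.1], [0, 0, 0.85], 87],
    [[1, -0.2, 0.1], [0, 0, 0.85], 87],
    [[1, -0.2, 0.1], [0, 0, 0], 87],
    [[1, -0.2, 0.1], [0, 0, 0], 87],
  ],
)

```text
time_s: 1.1
tcp_pos: [0.4001, 0.2376, 0.2186]
eef_rot: [179.8, -0.4, -86.8]
contact_force: [2.1, -0.9, 0.6]
gripper_width: 0.0871
```

apply_moves(
  targets=[
    [[1, -0.2, 0.1], [0, 0, 0], 87],
    [[1, -0.2, 0.1], [0, 0, 0], 87],
    [[1, -0.2, 0.1], [0, 0, 0], 87],
    [[1, -0.2, 0.1], [0, 0, 0], 87],
    [[1, -0.2, 0.1], [0, 0, 0], 87],
  ],
)

```text
time_s: 1.6
tcp_pos: [0.4506, 0.0313, 0.1991]
eef_rot: [179.8, -0.4, -86.7]
contact_force: [0.4, -0.0, 0.3]
gripper_width: 0.087
```

```bash
python3 -c "
from plant import r
from h import *
go(r,[.4997,-.1775,.12],[180,0,-85.9])"
```

```text
t 1.6 tcp [0.4506 0.0313 0.1991] rpy [179.83  -0.39 -86.72] F [ 0.4 -0.   0.3] w 0.087 j [ 29.   1. -30.   0. -59. -26.]
shift units [ 5.268 -0.933  2.012] in target frame [ 5.294 -0.852  1.979] turn units [ 0.022 -0.048 -0.103]
```

apply_moves(
  targets=[
    [[1, -0.2, 0.3], [0, 0, -0.1], 87],
    [[1, -0.2, 0.3], [0, -0.05, 0], 87],
    [[1, -0.2, 0.3], [0, 0, 0], 87],
    [[1, -0.15, 0.3], [0, 0, 0], 87],
    [[0.9, -0.15, 0.3], [0, 0, 0], 87],
  ],
)

```text
time_s: 2.1
tcp_pos: [0.501, -0.1706, 0.1385]
eef_rot: [-180.0, 0.1, -85.9]
contact_force: [1.0, 0.5, 0.4]
gripper_width: 0.0868
```

apply_moves(
  targets=[
    [[0, 0, 0], [0, 0, 0], 60],
    [[0, 0, 0], [0, 0, 0], 60],
  ],
)

```text
time_s: 2.3
tcp_pos: [0.4997, -0.1749, 0.1355]
eef_rot: [179.7, 0.1, -86.2]
contact_force: [0.6, 0.2, 0.8]
gripper_width: 0.0761
```

```bash
python3 -c "
from plant import r
from h import *
go(r,[.4997,-.1775,.04],[180,0,-85.9])"
```

```text
t 2.3 tcp [ 0.4997 -0.1749  0.1355] rpy [ 1.7973e+02  1.0000e-01 -8.6210e+01] F [0.6 0.2 0.8] w 0.0761 j [  2.  13. -26.  -0. -52.   2.]
shift units [ 0.07  -0.008  2.386] in target frame [0.065 0.004 2.387] turn units [ 0.034  0.012 -0.039]
```

apply_moves(
  targets=[
    [[0.07, 0, 0.8], [0, 0, 0], 50],
    [[0, 0, 0.8], [0, 0, 0], 50],
    [[0, 0, 0.6], [0, 0, 0], 50],
    [[0, 0, 0.2], [0, 0, 0], 50],
    [[0, 0, 0], [0, 0, 0], 50],
  ],
)

```text
time_s: 2.8
tcp_pos: [0.5011, -0.1745, 0.0395]
eef_rot: [-180.0, 0.1, -86.0]
contact_force: [0.3, 0.3, 1.0]
gripper_width: 0.05
```

```bash
python3 -c "
from plant import r
from h import *
go(r,[.4997,-.1775,.04],[180,0,-85.9])
c=r.capture('side');np.savez('side1.npz',**c);crop(c,330,300,140,120,5,'pics/s1.png')"
```

```text
t 2.8 tcp [ 0.5011 -0.1745  0.0395] rpy [-1.7998e+02  7.0000e-02 -8.6000e+01] F [0.3 0.3 1. ] w 0.05 j [  2.  20. -31.  -0. -38.   2.]
shift units [ 0.073  0.041 -0.014] in target frame [ 0.073  0.041 -0.014] turn units [-0.002  0.009 -0.013]
```

View pics/s1.png

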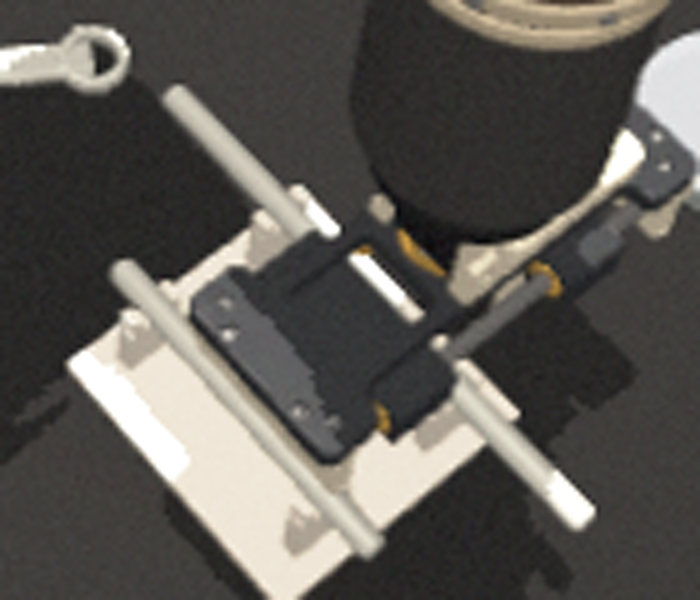

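The gripper straddles the long shaft between the posts, clear of the short shaft. Its free ends show at crop (175,95) and (580,515). I close now.

apply_moves(
  targets=[
    [[0.05, 0.03, 0], [0, 0, 0], 30],
    [[0, 0, 0], [0, 0, 0], 15],
    [[0, 0, 0], [0, 0, 0], 5],
    [[0, 0, 0], [0, 0, 0], 0],
    [[0, 0, 0], [0, 0, 0], 0],
  ],
  squeeze=50,
)

```text
time_s: 3.35
tcp_pos: [0.5018, -0.1762, 0.0446]
eef_rot: [-179.7, 0.0, -85.9]
contact_force: [-9.1, -1.2, 3.7]
gripper_width: 0.0154
```

apply_moves(
  targets=[
    [[0, 0, 0], [0, 0, 0], 0],
    [[0, 0, 0], [0, 0, 0], 0],
    [[0, 0, 0], [0, 0, 0], 0],
  ],
  squeeze=50,
)

```text
time_s: 3.65
tcp_pos: [0.4993, -0.1765, 0.0445]
eef_rot: [-179.9, 0.1, -86.0]
contact_force: [0.2, 0.9, -1.3]
gripper_width: 0.0109
```

apply_moves(
  targets=[
    [[0, 0, -0.3], [0, 0, 0], 0],
    [[0, 0, -0.6], [0, 0, 0], 0],
    [[0, 0, -0.6], [0, 0, 0], 0],
    [[0, 0, -0.3], [0, 0, 0], 0],
    [[0, 0, 0], [0, 0, 0], 0],
  ],
  squeeze=50,
)

```text
time_s: 4.15
tcp_pos: [0.4998, -0.1766, 0.121]
eef_rot: [-179.9, 0.0, -86.0]
contact_force: [0.6, -0.1, -1.6]
gripper_width: 0.0107
```

```bash
python3 -c "
from plant import r
from h import *
go(r,[.4997,-.1775,.10],[180,0,-85.9])
c=r.capture('side');np.savez('side2.npz',**c);crop(c,300,260,180,160,4,'pics/s2.png')
c=r.capture('top');np.savez('top2.npz',**c);crop(c,360,180,130,90,6,'pics/t2.png')"
```

```text
t 4.15 tcp [ 0.4998 -0.1766  0.121 ] rpy [-1.7986e+02  5.0000e-02 -8.5970e+01] F [ 0.6 -0.1 -1.6] w 0.0107 j [  2.  14. -27.  -0. -49.   2.]
shift units [0.022 0.006 0.526] in target frame [0.022 0.005 0.526] turn units [-0.017  0.006 -0.009]
```

View pics/s2.png

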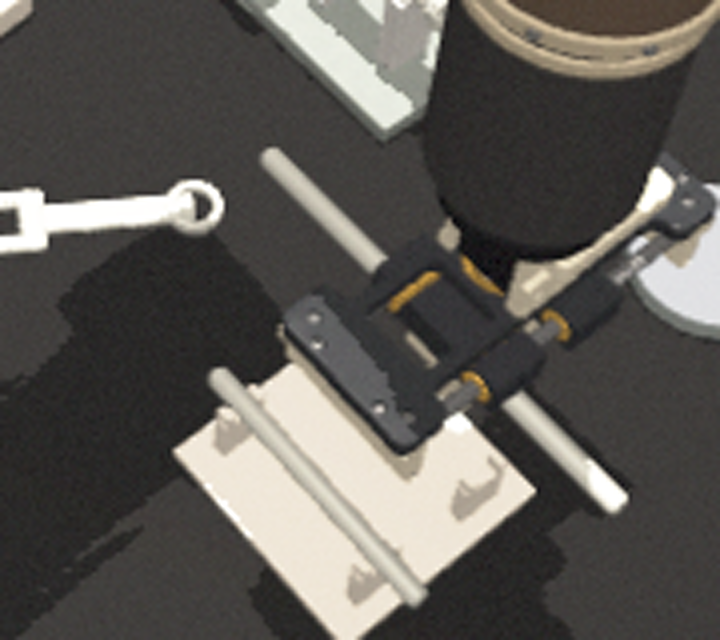

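View pics/t2.png

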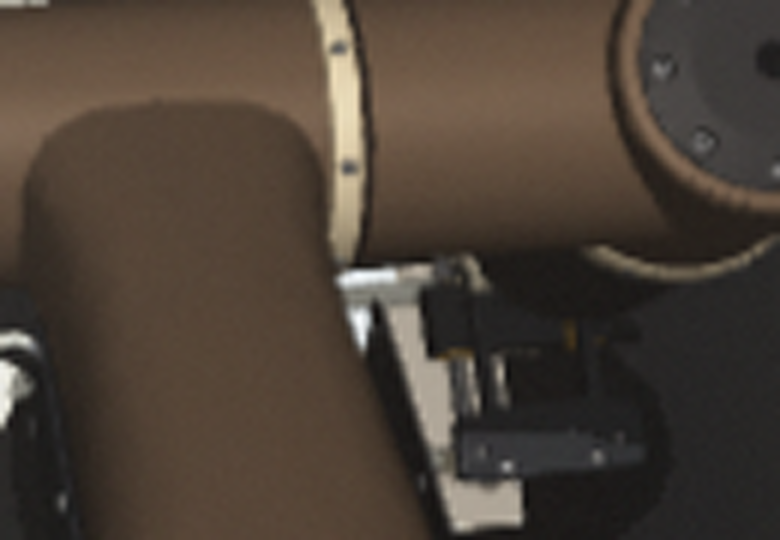

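```bash
cat >> h.py <<'E'
def vplane(c,uv,p0,yawdeg):
    o,d=ray(c,uv); a=np.radians(yawdeg); n=np.array([-np.sin(a),np.cos(a),0])
    return o+d*(n@(np.array(p0)-o))/(n@d)
E
python3 -c "
from h import *
c=load('side2')
f=lambda u0,v0,k,x,y:(u0+(x+.5)/k-.5,v0+(y+.5)/k-.5)
tcp=[.4998,-.1766,.121]
P=[vplane(c,f(300,260,4,*p),tcp,-86.0) for p in((270,157),(378,262),(510,395),(616,500))]
for p in P: print(p.round(4), 'along', ((p-tcp)@[np.cos(np.radians(94)),np.sin(np.radians(94)),0]).round(4))
"
```

```text
[ 0.4896 -0.0308  0.1157] along 0.1462
[ 0.4951 -0.1099  0.1189] along 0.0668
[ 0.5014 -0.1992  0.1191] along -0.0227
[ 0.506  -0.265   0.1205] along -0.0887
```

```bash
python3 -c "
from plant import r
from h import *
t=load('top0')
print('flask',atz(t,(363,142),0),'disc',atz(t,(421,168),0.01), 'disc depth',t['z_map'][168,421])
q=(t['camera_from_world']@np.r_[atz(t,(421,168),0),1])[2];print(-q)
go(r,[.6559,-.1697,.120],[180,0,-86.6])
"
```

```text
flask [0.78794941 0.00314837 0.        ] disc [ 0.69810453 -0.16477064  0.01      ] disc depth 1.5744516
1.5921128058384684
t 4.25 tcp [ 0.4988 -0.1765  0.1192] rpy [ 1.8e+02  8.0e-02 -8.6e+01] F [-0.2 -0.6 -2.2] w 0.0106 j [  2.  14. -27.  -0. -49.   2.]
shift units [ 0.105 -3.93  -0.02 ] in target frame [ 0.063 -3.931 -0.02 ] turn units [0.    0.01  0.075]
```

apply_moves(
  targets=[
    [[0, -0.8, 0], [0, 0, 0.08], 0],
    [[0, -0.9, 0], [0, 0, 0], 0],
    [[0, -0.9, 0], [0, 0, 0], 0],
    [[0, -0.9, 0], [0, 0, 0], 0],
    [[0, -0.3, 0], [0, 0, 0], 0],
  ],
  squeeze=50,
)

```text
time_s: 4.75
tcp_pos: [0.6503, -0.1669, 0.1134]
eef_rot: [179.5, 0.2, -86.8]
contact_force: [-0.5, -0.3, -2.5]
gripper_width: 0.0106
```

apply_moves(
  targets=[
    [[0, 0, 0], [0, 0, 0], 0],
    [[0, 0, 0], [0, 0, 0], 0],
  ],
)

```text
time_s: 4.95
tcp_pos: [0.6498, -0.1666, 0.1097]
eef_rot: [179.2, 0.2, -86.8]
contact_force: [0.2, -0.2, -2.0]
gripper_width: 0.0105
```

```bash
python3 -c "
from plant import r
from h import *
go(r,[.6559,-.1697,.0895],[180,0,-86.6])
c=r.capture('side');np.savez('side3.npz',**c);crop(c,330,190,160,150,4,'pics/s3.png')
c=r.capture('top');np.savez('top3.npz',**c);cv2.imwrite('pics/t3.png',c['img'])"
```

```text
t 4.95 tcp [ 0.6498 -0.1666  0.1097] rpy [179.23   0.22 -86.78] F [ 0.2 -0.2 -2. ] w 0.0105 j [  2.  27.  -8.  -0. -56.   1.]
shift units [ 0.089 -0.155  0.503] in target frame [ 0.087 -0.148  0.506] turn units [ 0.096  0.028 -0.023]
```

View pics/s3.png

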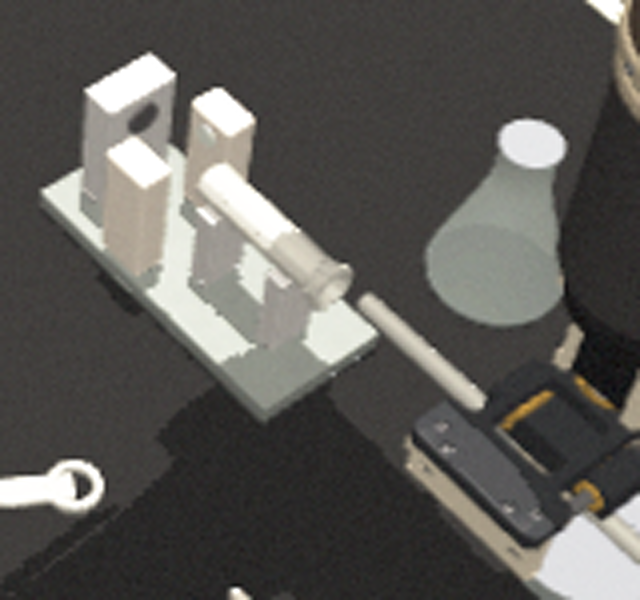

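View pics/t3.png

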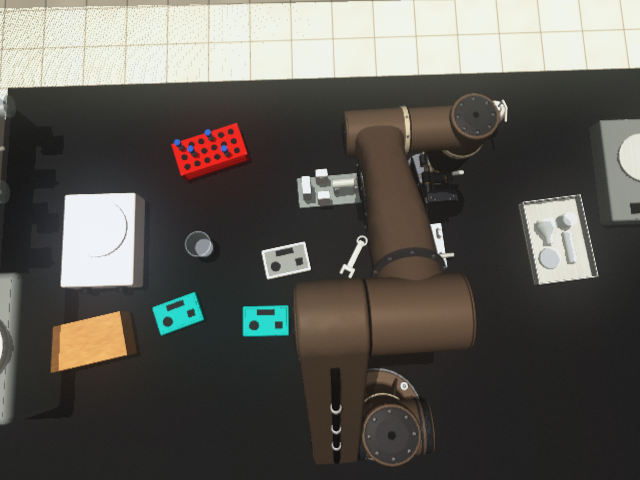

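```bash
python3 -c "
from h import *
c=load('side3');t=load('top0')
f=lambda u0,v0,k,x,y:np.array((u0+(x+.5)/k-.5,v0+(y+.5)/k-.5))
m=np.array([.6457,.004,.085]);a=np.radians(93.4);d=np.array([np.cos(a),np.sin(a),0])
g=lambda uv:((np.array(uv)-[330,190]+.5)*4-.5).round(1)
def draw(c,name,u0,v0,w,h,k):
    im=cv2.resize(c['img'][v0:v0+h,u0:u0+w],None,fx=k,fy=k,interpolation=cv2.INTER_CUBIC)
    G=lambda p:tuple(((proj(c,p)[0]-[u0,v0]+.5)*k-.5).round().astype(int).tolist())
    x=np.array([-d[1],d[0],0])*-1  # gauge x
    z=np.array([0,0,1.])
    def P(gx,gy,gz): return m+gx*x+gy*d+np.array([0,0,gz-.085])
    cv2.line(im,G(P(0,0,.085)),G(P(0,.1,.085)),(0,0,255),1)
    for r_,y in((.015,0),(.012,.1)):
        pts=[G(P(r_*np.cos(q),y,.085+r_*np.sin(q))) for q in np.linspace(0,6.28,40)]
        cv2.polylines(im,[np.array(pts)],True,(0,0,255),1)
    y0=0.0
    for b in((-.045,0),( .045,0)):pass
    sq=[G(P(sx*.045,yy,.015)) for sx,yy in((-1,-.005),(1,-.005),(1,.2),(-1,.2))]
    cv2.polylines(im,[np.array(sq)],True,(0,255,0),1)
    cv2.imwrite(name,im)
draw(c,'pics/ov_s.png',330,190,100,110,6)
draw(t,'pics/ov_t.png',285,155,100,65,8)
"
```

```text
(no output)
```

View pics/ov_s.png

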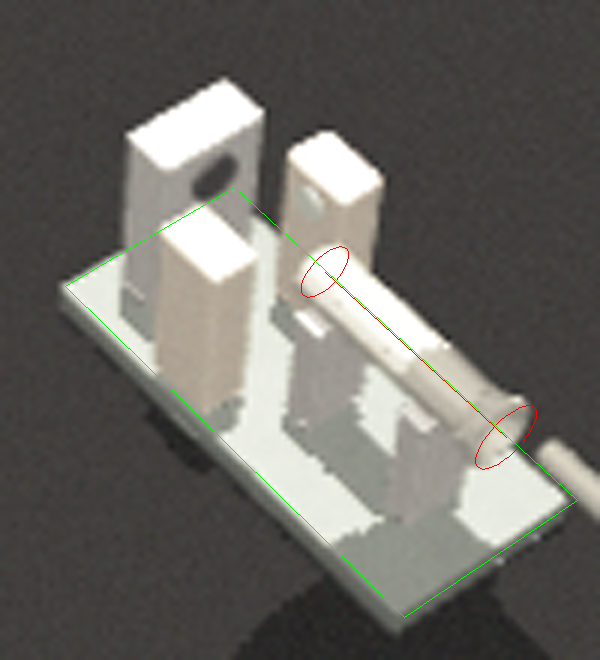

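View pics/ov_t.png

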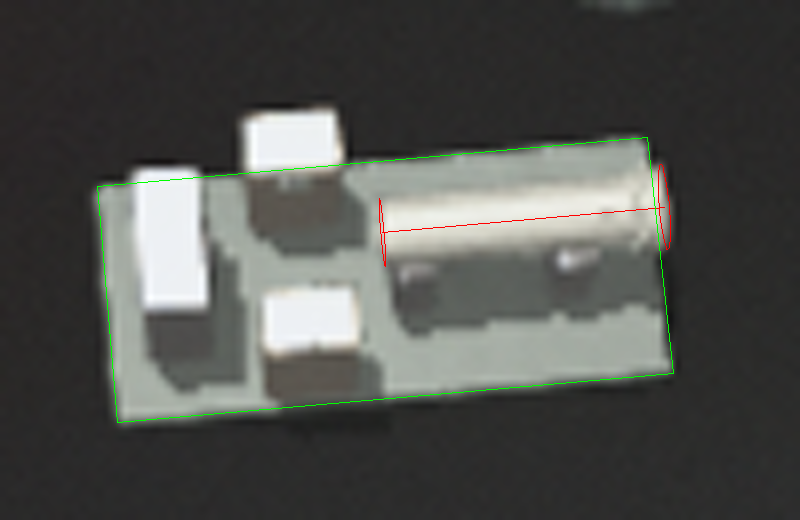

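```bash
python3 -c "
from h import *
c=load('side3')
im=cv2.resize(c['img'][255:300,410:460],None,fx=14,fy=14,interpolation=cv2.INTER_CUBIC)
cv2.imwrite('pics/z3.png',im)
R=Ro.from_euler('xyz',[179.23,.22,-86.78],degrees=True)
tcp=np.array([.6498,-.1666,.1097]);
for off in(-.002,-.0025):
  for s in(.147,.06): print(proj(c,tcp+R.apply([-s,0,0])+[0,0,off]))
"
```

```text
[[420.98319321 264.00080825]]
[[450.47292376 291.02480196]]
[[420.95093181 264.14330856]]
[[450.42903177 291.16362027]]
```

View pics/z3.png

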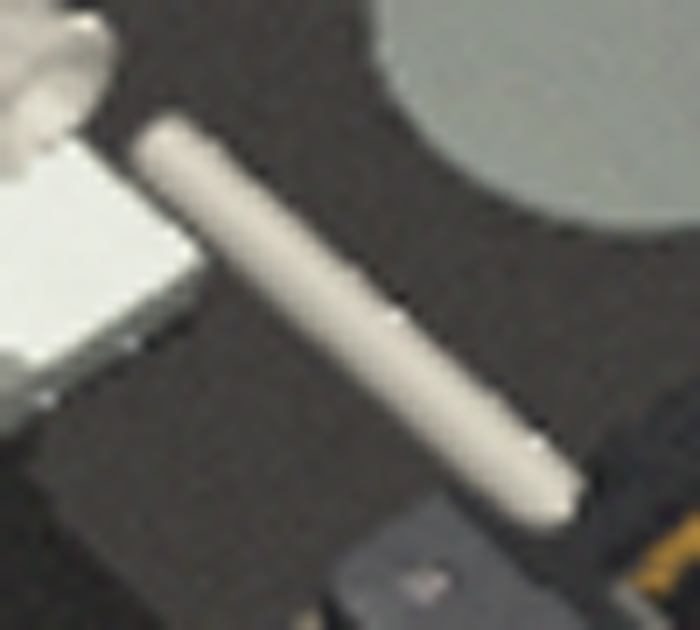

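```bash
python3 -c "
from h import *
c=load('side3')
im=cv2.resize(c['img'][240:275,395:430],None,fx=16,fy=16,interpolation=cv2.INTER_CUBIC)
for m,col in(((.6457,.004,.085),(0,0,255)),((.6457,.006,.085),(0,255,0))):
  a=np.radians(93.4);x=np.array([np.sin(a),-np.cos(a),0])
  for rr in(.015,.012):
    pts=[((proj(c,np.array(m)+rr*np.cos(q)*x+[0,0,rr*np.sin(q)])[0]-[395,240]+.5)*16-.5).round().astype(int) for q in np.linspace(0,6.28,50)]
    cv2.polylines(im,[np.array(pts)],True,col,1)
cv2.imwrite('pics/z4.png',im)
"
```

```text
(no output)
```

View pics/z4.png

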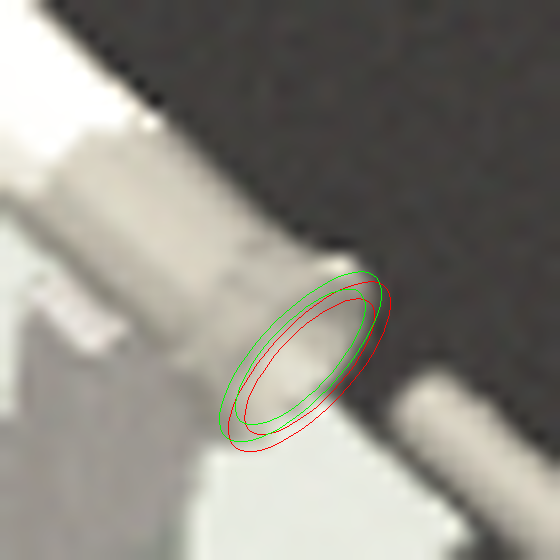

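```bash
python3 -c "
from plant import r
from h import *
go(r,[.6557,-.165,.0878],[180,0,-86.6])"
```

```text
t 5.05 tcp [ 0.6494 -0.1667  0.1103] rpy [179.26   0.22 -86.79] F [-0.2  0.7 -1.6] w 0.0104 j [  2.  26.  -8.  -0. -56.   1.]
shift units [-0.031 -0.166  0.561] in target frame [-0.033 -0.159  0.563] turn units [ 0.092  0.028 -0.023]
```

apply_moves(
  targets=[
    [[0, -0.15, 0.3], [0.09, 0.03, -0.02], 0],
    [[-0.02, 0, 0.2], [0, 0, 0], 0],
    [[0, 0, 0], [0, 0, 0], 0],
    [[0, 0, 0], [0, 0, 0], 0],
  ],
)

```text
time_s: 5.45
tcp_pos: [0.6523, -0.1659, 0.0912]
eef_rot: [180.0, -0.0, -86.7]
contact_force: [0.4, 0.6, -1.7]
gripper_width: 0.0106
```

```bash
python3 -c "
from plant import r
from h import *
go(r,[.6557,-.165,.0878],[180,0,-86.6])
go(r,[.6557,-.165,.0878],[180,0,-86.6])
c=r.capture('side');np.savez('side4.npz',**c);crop(c,380,225,70,60,10,'pics/s4.png')"
```

```text
t 5.45 tcp [ 0.6523 -0.1659  0.0912] rpy [ 1.7999e+02 -1.0000e-02 -8.6670e+01] F [ 0.4  0.6 -1.7] w 0.0106 j [  2.  27. -10.   0. -53.   1.]
shift units [-0.017 -0.086  0.084] in target frame [-0.017 -0.086  0.084] turn units [ 0.001 -0.001 -0.008]
t 5.45 tcp [ 0.6523 -0.1659  0.0912] rpy [ 1.7999e+02 -1.0000e-02 -8.6670e+01] F [ 0.4  0.6 -1.7] w 0.0106 j [  2.  27. -10.   0. -53.   1.]
shift units [-0.017 -0.086  0.084] in target frame [-0.017 -0.086  0.084] turn units [ 0.001 -0.001 -0.008]
```

View pics/s4.png

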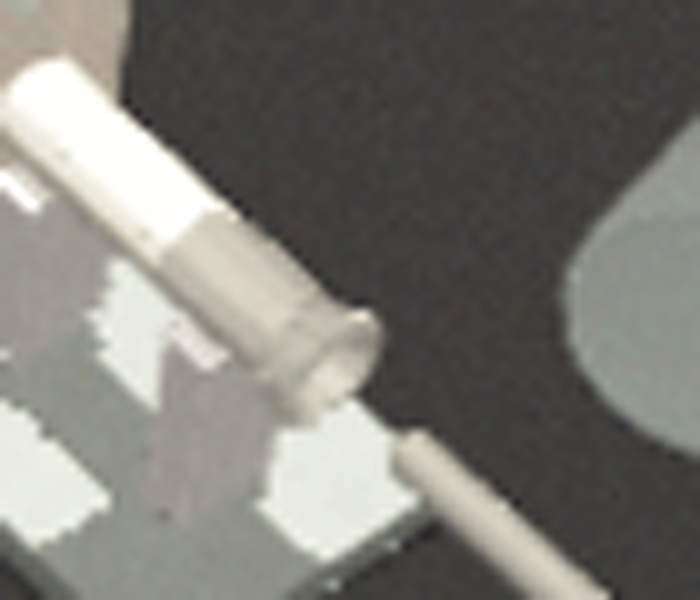

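```bash
python3 -c "
from h import *
c=load('side4')
a=np.radians(93.4);d=np.array([np.cos(a),np.sin(a),0]);m=np.array([.6455,.0065,.085])
g=lambda p:((proj(c,p)[0]-[380,225]+.5)*10-.5).round(1)
for s in(.1,.05,0,-.025,-.06):print('axis',s,g(m+s*d))
tcp=np.array([.6523,-.1659,.0912]);a=np.radians(93.33);e=np.array([np.cos(a),np.sin(a),0])
for s in(.148,.12,.1):print('shaft',s,g(tcp+s*e-[0,0,.0025]))
im=cv2.resize(c['img'][225:285,380:450],None,fx=10,fy=10,interpolation=cv2.INTER_CUBIC)
x=np.array([e[1],-e[0],0])
def tub(p0,p1,r_,col):
  n=int(1);
  for s,t in((p0,p1),):
    for q in np.linspace(0,2*np.pi,13)[:-1]:
      o=r_*(np.cos(q)*x+np.sin(q)*np.array([0,0,1]))
      cv2.line(im,tuple(g(s+o).astype(int).tolist()),tuple(g(t+o).astype(int).tolist()),col,1)
tub(m+.012*d,m+.1*d,.012,(0,0,255))
b=tcp-[0,0,.0025];tub(b+.148*e,b+.09*e,.006,(0,255,0))
cv2.imwrite('pics/z5.png',im)
"
```

```text
axis 0.1 [34.  96.5]
axis 0.05 [181.4 231.2]
axis 0 [335.2 371.8]
axis -0.025 [414.6 444.4]
axis -0.06 [528.8 548.8]
shaft 0.148 [404.4 439.9]
shaft 0.12 [495.6 523.5]
shaft 0.1 [562.1 584.5]
```

View pics/z5.png

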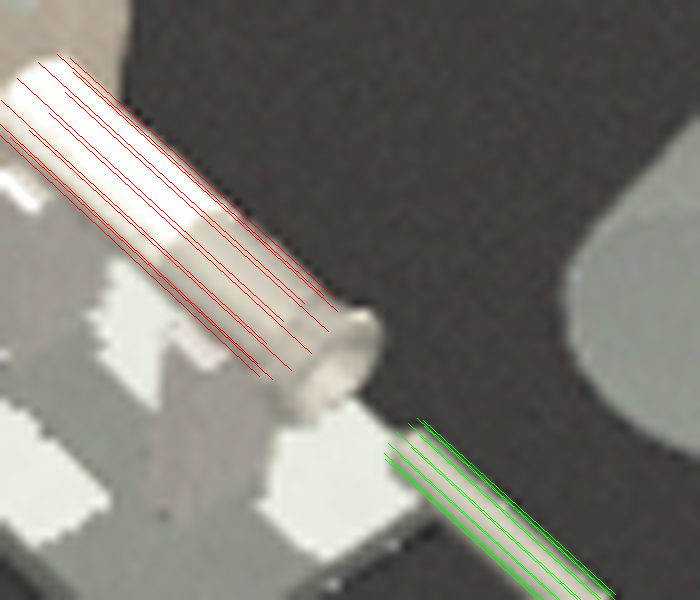

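apply_moves(
  targets=[
    [[0, -0.13, 0.06], [0, 0, 0], 0],
    [[0, -0.03, 0], [0, 0, 0], 0],
    [[0, 0, 0], [0, 0, 0], 0],
  ],
)

```text
time_s: 5.8
tcp_pos: [0.6597, -0.1656, 0.0901]
eef_rot: [-179.9, -0.0, -86.7]
contact_force: [0.0, 0.8, -2.4]
gripper_width: 0.0103
```

```bash
python3 -c "
from plant import r
from h import *
go(r,[.6568,-.165,.0885],[180,0,-86.6])"
```

```text
t 5.8 tcp [ 0.6597 -0.1656  0.0901] rpy [-1.799e+02 -1.000e-02 -8.667e+01] F [ 0.   0.8 -2.4] w 0.0103 j [  2.  28.  -9.   0. -53.   1.]
shift units [-0.019  0.072  0.04 ] in target frame [-0.019  0.072  0.04 ] turn units [-0.012 -0.001 -0.009]
```

apply_moves(
  targets=[
    [[0, 0.06, 0.03], [0, 0, 0], 0],
    [[0, 0, 0], [0, 0, 0], 0],
    [[0, 0, 0], [0, 0, 0], 0],
  ],
)

```text
time_s: 6.1
tcp_pos: [0.6572, -0.1657, 0.0889]
eef_rot: [-179.9, -0.0, -86.7]
contact_force: [-1.4, 0.0, -2.0]
gripper_width: 0.0107
```

```bash
cat > look.py <<'E'
import sys
from plant import r
from h import *
s0=r.get_state()
c=r.capture('side');n=sys.argv[1];np.savez(n+'.npz',**c);crop(c,380,225,70,60,10,'pics/'+n+'.png')
E
python3 -c "
from plant import r
from h import *
go(r,[.6568,-.165,.0885],[180,0,-86.6])"; python3 look.py s6
```

```text
t 6.1 tcp [ 0.6572 -0.1657  0.0889] rpy [-1.799e+02 -1.000e-02 -8.667e+01] F [-1.4  0.  -2. ] w 0.0107 j [  2.  28. -10.   0. -53.   1.]
shift units [-0.019  0.009  0.009] in target frame [-0.019  0.009  0.009] turn units [-0.013 -0.001 -0.009]
```

View pics/s6.png

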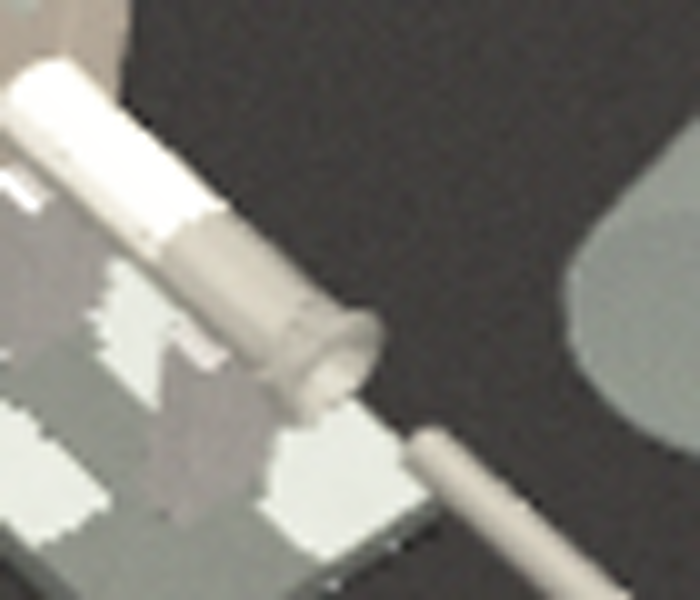

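The shaft front at crop (425,445) now lies on the line of the tube axis through the mouth at (342,362), to within about 1 mm. I feed it in.

apply_moves(
  targets=[
    [[-0.3, 0, 0], [0, 0, 0], 0],
    [[-0.3, 0, 0], [0, 0, 0], 0],
    [[-0.2, 0, 0], [0, 0, 0], 0],
    [[0, 0, 0], [0, 0, 0], 0],
  ],
)

```text
time_s: 6.55
tcp_pos: [0.6551, -0.1312, 0.0889]
eef_rot: [-179.9, -0.0, -86.7]
contact_force: [-0.1, -0.6, -1.8]
gripper_width: 0.0106
```

```bash
python3 -c "
from plant import r
from h import *
go(r,[.6568,-.165,.0885],[180,0,-86.6])"; python3 look.py s7
```

```text
t 6.55 tcp [ 0.6551 -0.1312  0.0889] rpy [-179.9    -0.    -86.69] F [-0.1 -0.6 -1.8] w 0.0106 j [  5.  27. -11.   0. -52.  -2.]
shift units [0.846 0.006 0.01 ] in target frame [0.846 0.007 0.01 ] turn units [-0.013 -0.    -0.011]
```

View pics/s7.png

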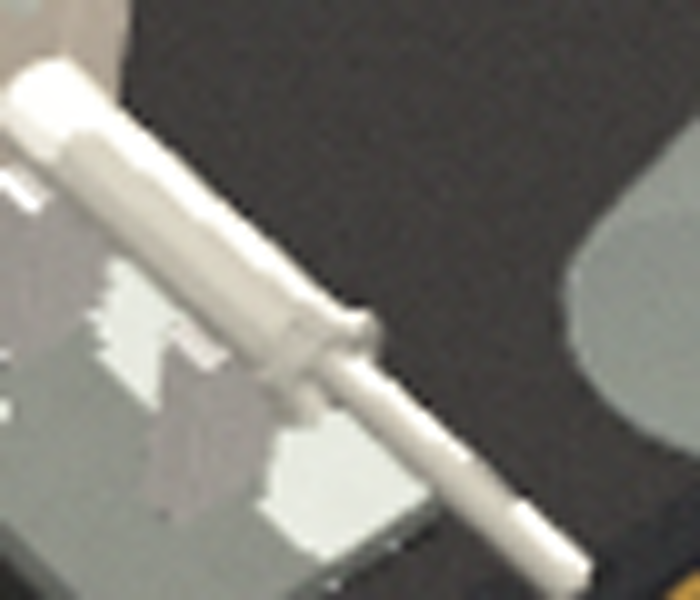

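The shaft front has entered the flare at about (345,360), with no contact force yet. I continue gently.

apply_moves(
  targets=[
    [[-0.2, 0, 0], [0, 0, 0], 0],
    [[-0.15, 0, 0], [0, 0, 0], 0],
    [[0, 0, 0], [0, 0, 0], 0],
  ],
)

```text
time_s: 6.9
tcp_pos: [0.654, -0.1166, 0.0889]
eef_rot: [-179.9, -0.0, -86.7]
contact_force: [0.4, 0.6, -2.1]
gripper_width: 0.0104
```

apply_moves(
  targets=[
    [[-0.3, 0, 0], [0, 0, 0], 0],
    [[-0.3, 0, 0], [0, 0, 0], 0],
    [[0, 0, 0], [0, 0, 0], 0],
  ],
)

```text
time_s: 7.2
tcp_pos: [0.6523, -0.0912, 0.0888]
eef_rot: [-179.9, -0.0, -86.7]
contact_force: [-0.5, 0.3, -1.8]
gripper_width: 0.0107
```

apply_moves(
  targets=[
    [[-0.3, 0, 0], [0, 0, 0], 0],
    [[-0.3, 0, 0], [0, 0, 0], 0],
    [[0, 0, 0], [0, 0, 0], 0],
  ],
)

```text
time_s: 7.5
tcp_pos: [0.6507, -0.065, 0.0888]
eef_rot: [-180.0, -0.0, -86.7]
contact_force: [-0.2, 1.0, -2.5]
gripper_width: 0.0101
```

apply_moves(
  targets=[
    [[-0.3, 0, 0], [0, 0, 0], 0],
    [[-0.3, 0, 0], [0, 0, 0], 0],
    [[-0.2, 0, 0], [0, 0, 0], 0],
    [[-0.2, 0, 0], [0, 0, 0], 0],
    [[0, 0, 0], [0, 0, 0], 0],
  ],
)

```text
time_s: 8.0
tcp_pos: [0.6478, -0.0215, 0.0886]
eef_rot: [-180.0, -0.0, -86.6]
contact_force: [-0.8, 1.5, -2.1]
gripper_width: 0.0103
```

```bash
sed -i 's/380,225,70,60,10/320,180,130,110,6/' look.py; python3 look.py s8
```

```text
(no output)
```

View pics/s8.png

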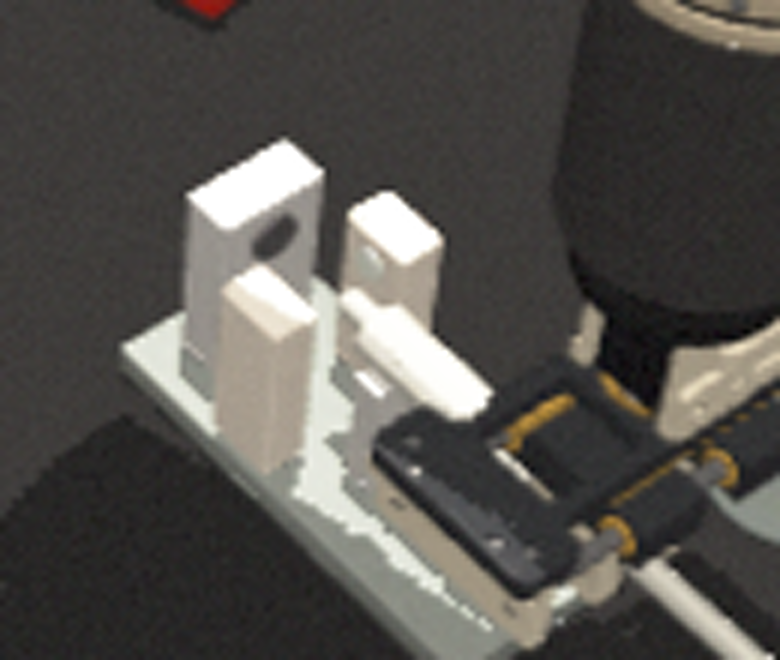

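apply_moves(
  targets=[
    [[-0.15, 0, 0], [0, 0, 0], 0],
    [[0, 0, 0], [0, 0, 0], 0],
    [[0, 0, 0], [0, 0, 0], 10],
    [[0, 0, 0], [0, 0, 0], 20],
    [[0, 0, 0], [0, 0, 0], 35],
  ],
)

```text
time_s: 8.55
tcp_pos: [0.6482, -0.0161, 0.0891]
eef_rot: [-179.9, -0.0, -86.7]
contact_force: [-0.7, -0.1, 0.6]
gripper_width: 0.0212
```

apply_moves(
  targets=[
    [[0, 0, 0], [0, 0, 0], 35],
    [[0.3, 0, 0], [0, 0, 0], 35],
    [[0.4, 0, 0], [0, 0, 0], 35],
    [[0.4, 0, 0], [0, 0, 0], 35],
    [[0, 0, 0], [0, 0, 0], 35],
  ],
)

```text
time_s: 9.05
tcp_pos: [0.6523, -0.0642, 0.0905]
eef_rot: [-179.7, -0.0, -86.7]
contact_force: [0.3, -0.1, 0.2]
gripper_width: 0.0348
```

```bash
sed -i 's/320,180,130,110,6/330,190,160,140,5/' look.py; python3 look.py s9
```

```text
(no output)
```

View pics/s9.png

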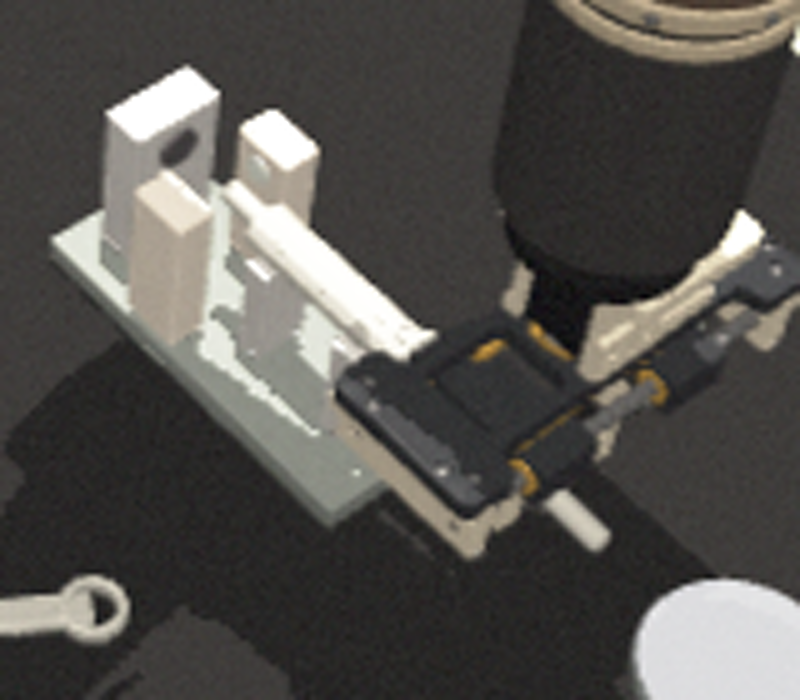

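apply_moves(
  targets=[
    [[0, 0, 0.12], [-0.03, 0, 0], 30],
    [[0, 0.02, 0.03], [0, 0, 0], 20],
    [[0, 0, 0.02], [0, 0, 0], 10],
    [[0, 0, 0], [0, 0, 0], 0],
    [[0, 0, 0], [0, 0, 0], 0],
  ],
  squeeze=30,
)

```text
time_s: 9.6
tcp_pos: [0.6508, -0.0643, 0.0826]
eef_rot: [179.9, -0.0, -86.7]
contact_force: [-1.4, -2.7, 0.9]
gripper_width: 0.0108
```

apply_moves(
  targets=[
    [[0, 0, 0], [0, 0, 0], 0],
    [[0, 0, 0], [0, 0, 0], 0],
    [[0, 0, 0], [0, 0, 0], 0],
  ],
  squeeze=30,
)

```text
time_s: 9.9
tcp_pos: [0.6505, -0.0643, 0.0827]
eef_rot: [179.9, -0.1, -86.7]
contact_force: [-0.1, -1.2, 0.1]
gripper_width: 0.0106
```

```bash
python3 -c "
from plant import r
from h import *
go(r,[.6502,-.034,.086],[180,0,-86.6])"
```

```text
t 9.9 tcp [ 0.6505 -0.0643  0.0827] rpy [ 1.7988e+02 -8.0000e-02 -8.6650e+01] F [-0.1 -1.2  0.1] w 0.0106 j [ 11.  26. -13.   0. -51.  -8.]
shift units [-0.757 -0.036 -0.084] in target frame [-0.757 -0.037 -0.083] turn units [ 0.014 -0.01  -0.007]
```

apply_moves(
  targets=[
    [[-0.3, 0, 0], [0, 0, 0], 0],
    [[-0.25, 0, 0], [0, 0, 0], 0],
    [[0, 0, 0], [0, 0, 0], 0],
  ],
)

```text
time_s: 10.2
tcp_pos: [0.6489, -0.0427, 0.0833]
eef_rot: [179.9, -0.2, -86.7]
contact_force: [-0.9, 3.3, 1.4]
gripper_width: 0.0108
```

apply_moves(
  targets=[
    [[-0.15, 0, 0], [0, 0, 0], 0],
    [[0, 0, 0], [0, 0, 0], 0],
  ],
)

```text
time_s: 10.4
tcp_pos: [0.6485, -0.036, 0.0836]
eef_rot: [179.9, -0.1, -86.7]
contact_force: [-1.3, 1.6, 2.2]
gripper_width: 0.011
```

apply_moves(
  targets=[
    [[-0.1, 0, 0], [0, 0, 0], 0],
    [[-0.1, 0, 0], [0, 0, 0], 0],
  ],
)

```text
time_s: 10.6
tcp_pos: [0.6479, -0.0286, 0.0838]
eef_rot: [179.8, -0.2, -86.7]
contact_force: [-1.6, -5.5, 2.6]
gripper_width: 0.0109
```

apply_moves(
  targets=[
    [[-0.1, 0, 0], [0, 0, 0], 0],
    [[-0.1, 0, 0], [0, 0, 0], 0],
  ],
)

```text
time_s: 10.8
tcp_pos: [0.6468, -0.0274, 0.0839]
eef_rot: [179.6, -0.7, -86.7]
contact_force: [2.8, -28.6, -2.0]
gripper_width: 0.011
```

apply_moves(
  targets=[
    [[-0.15, 0, 0], [0, 0, 0], 0],
    [[-0.15, 0, 0], [0, 0, 0], 0],
  ],
)

```text
time_s: 11.0
tcp_pos: [0.6461, -0.0272, 0.0841]
eef_rot: [179.4, -1.5, -86.8]
contact_force: [6.3, -34.3, -3.2]
gripper_width: 0.011
```

```bash
python3 look.py s10
```

```text
(no output)
```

View pics/s10.png

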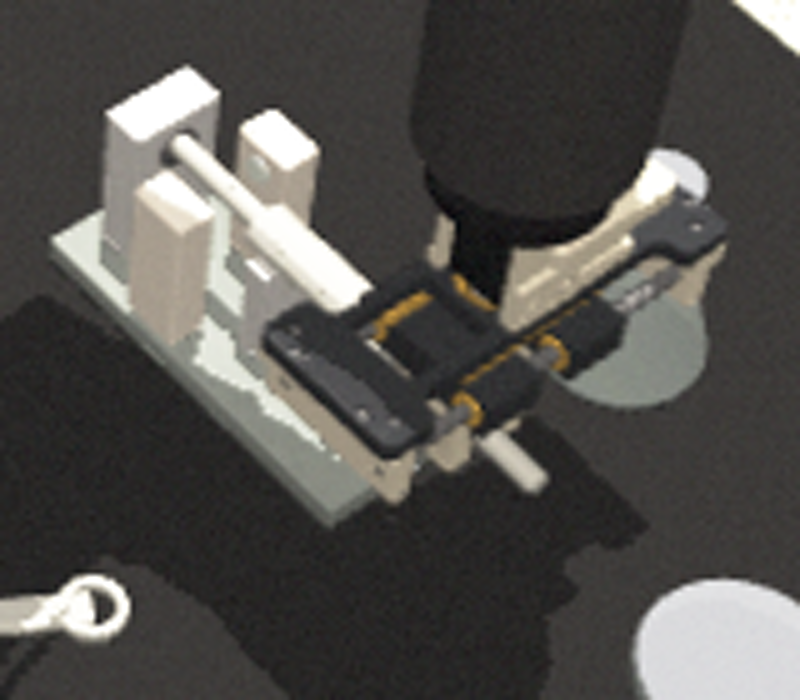

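The shaft front sits on the stop pad at (175,145), and the push reads -34 N with no more advance. I relax and open.

apply_moves(
  targets=[
    [[0, 0, 0], [0, 0, 0], 0],
    [[0, 0, 0], [0, 0, 0], 12],
    [[0, 0, 0], [0, 0, 0], 25],
    [[0, 0, 0], [0, 0, 0], 40],
    [[0, 0, 0], [0, 0, 0], 40],
  ],
)

```text
time_s: 11.55
tcp_pos: [0.6474, -0.027, 0.0837]
eef_rot: [179.5, -1.5, -86.9]
contact_force: [0.0, -1.0, -0.0]
gripper_width: 0.0303
```

```bash
python3 look.py s11; python3 -c "
from plant import r
from h import *
go(r,[.6482,-.0272,.16],[180,0,-86.6])"
```

```text
t 11.6 tcp [ 0.6473 -0.027   0.0836] rpy [179.53  -1.49 -86.86] F [0.6 0.3 0.2] w 0.0347 j [ 16.  26. -14.   2. -51. -14.]
shift units [ 0.057 -0.006 -1.908] in target frame [ 0.007 -0.021 -1.909] turn units [ 0.059 -0.186 -0.034]
```

View pics/s11.png

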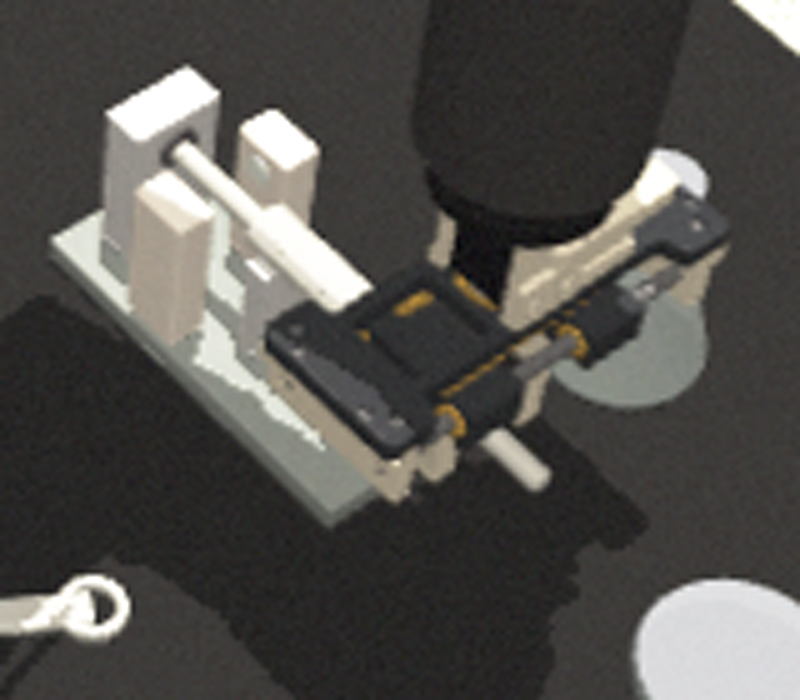

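apply_moves(
  targets=[
    [[0, 0, -0.4], [0.05, -0.18, -0.03], 40],
    [[0, 0, -0.6], [0, 0, 0], 40],
    [[0, 0, -0.6], [0, 0, 0], 40],
    [[0.6, 0, -0.2], [0, 0, 0], 0],
    [[1, 0, 0], [0, 0, 0], 0],
  ],
)

```text
time_s: 12.1
tcp_pos: [0.6516, -0.0853, 0.1574]
eef_rot: [179.9, 0.1, -86.2]
contact_force: [0.0, -0.4, -0.9]
gripper_width: 0.0289
```

apply_moves(
  targets=[
    [[0.6, 0, 0], [0, 0, 0], 0],
    [[0, 0, 0], [0, 0, 0], 0],
  ],
)

```text
time_s: 12.3
tcp_pos: [0.6536, -0.1123, 0.1582]
eef_rot: [180.0, 0.1, -86.2]
contact_force: [0.1, 0.3, -0.3]
gripper_width: 0.0135
```

```bash
python3 -c "
from plant import r
from h import *
go(r,[.6518,-.105,.086],[180,0,-86.6])
f=lambda u0,v0,k,x,y:(u0+(x+.5)/k-.5,v0+(y+.5)/k-.5)
"; python3 look.py s12
```

```text
t 12.3 tcp [ 0.6536 -0.1123  0.1582] rpy [ 1.7996e+02  6.0000e-02 -8.6220e+01] F [ 0.1  0.3 -0.3] w 0.0135 j [  7.  23.  -7.  -0. -60.  -3.]
shift units [-0.183  0.031  1.804] in target frame [-0.185  0.033  1.804] turn units [0.005 0.007 0.047]
```

View pics/s12.png

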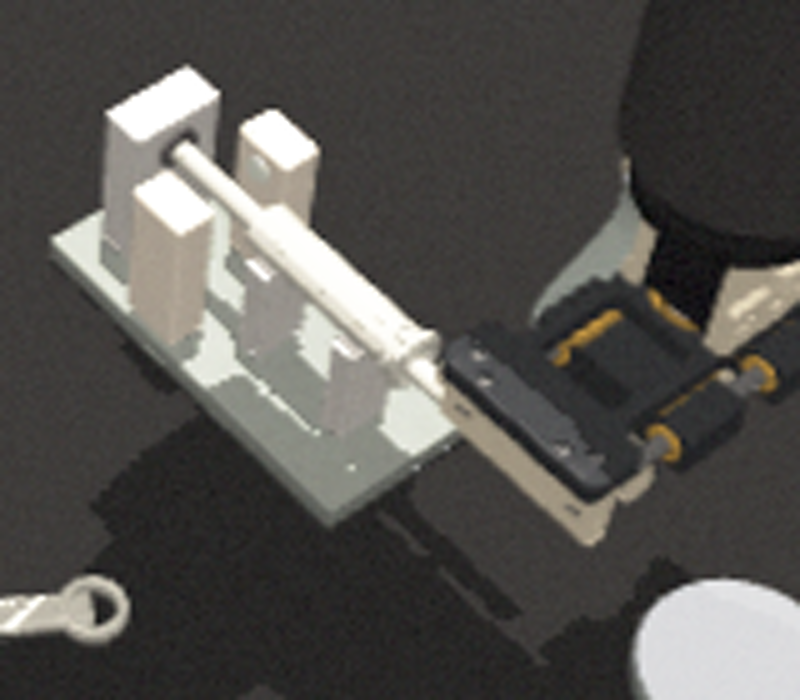

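apply_moves(
  targets=[
    [[0, 0, 0.6], [0, 0, 0], 0],
    [[0, 0.03, 0.6], [0, 0, 0.05], 0],
    [[0, 0, 0.5], [0, 0, 0], 0],
    [[0, 0, 0.1], [0, 0, 0], 0],
    [[0, 0, 0], [0, 0, 0], 0],
  ],
)

```text
time_s: 12.85
tcp_pos: [0.6532, -0.1068, 0.0849]
eef_rot: [-179.9, 0.1, -86.5]
contact_force: [-0.7, -0.7, 1.2]
gripper_width: 0.0005
```

apply_moves(
  targets=[
    [[-0.3, 0, 0], [0, 0, 0], 0],
    [[-0.2, 0, 0], [0, 0, 0], 0],
    [[0, 0, 0], [0, 0, 0], 0],
  ],
)

```text
time_s: 13.15
tcp_pos: [0.6533, -0.084, 0.0875]
eef_rot: [-179.7, 0.1, -86.4]
contact_force: [-0.1, -0.3, 0.3]
gripper_width: 0.0004
```

```bash
python3 look.py s13
```

```text
(no output)
```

View pics/s13.png

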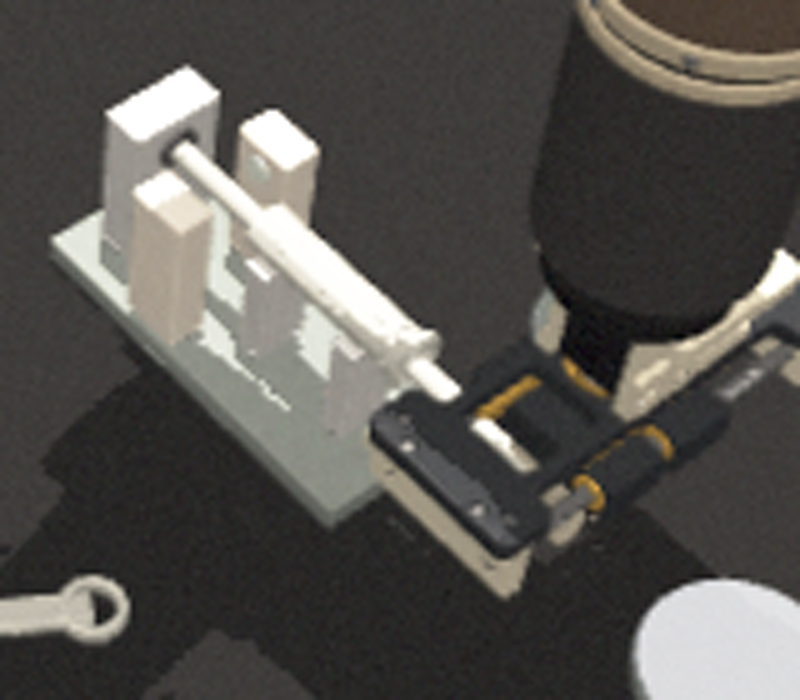

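apply_moves(
  targets=[
    [[-0.1, 0, 0], [0, 0, 0], 0],
    [[-0.1, 0, 0], [0, 0, 0], 0],
  ],
)

```text
time_s: 13.4
tcp_pos: [0.6529, -0.0804, 0.0892]
eef_rot: [-179.8, -0.2, -86.3]
contact_force: [0.9, -29.4, -0.2]
gripper_width: 0.0007
```

apply_moves(
  targets=[
    [[-0.1, 0, 0], [0, 0, 0], 0],
    [[-0.1, 0, 0], [0, 0, 0], 0],
  ],
)

```text
time_s: 13.6
tcp_pos: [0.6513, -0.0809, 0.0906]
eef_rot: [-180.0, -0.8, -86.4]
contact_force: [0.8, -18.3, -0.8]
gripper_width: 0.0003
```

The pushing finger meets the shaft's rear end, and it stands firm at 29 N. I back off, lift and look.

apply_moves(
  targets=[
    [[0.2, 0, 0], [0, 0, 0], 0],
    [[0.5, 0, 0], [0, -0.1, 0], 0],
    [[0.2, 0, -0.6], [0, 0, 0], 0],
    [[0, 0, -1], [0, 0, 0], 0],
    [[0, 0, -0.8], [0, 0, 0], 0],
  ],
)

```text
time_s: 14.1
tcp_pos: [0.6504, -0.1204, 0.1851]
eef_rot: [179.5, 0.1, -86.5]
contact_force: [1.0, 0.8, 0.5]
gripper_width: 0.0004
```

```bash
python3 -c "
from plant import r
from h import *
go(r,[.4165,.2725,.12],[180,0,-86.6])
c=r.capture('side');np.savez('s14.npz',**c);crop(c,335,195,100,95,8,'pics/s14.png')
"
```

```text
t 14.1 tcp [ 0.6504 -0.1204  0.1851] rpy [ 1.795e+02  6.000e-02 -8.652e+01] F [1.  0.8 0.5] w 0.0004 j [  6.  22.  -5.  -0. -63.  -3.]
shift units [-10.157   5.226   1.683] in target frame [-10.151   5.255   1.627] turn units [0.063 0.007 0.01 ]
```

View pics/s14.png

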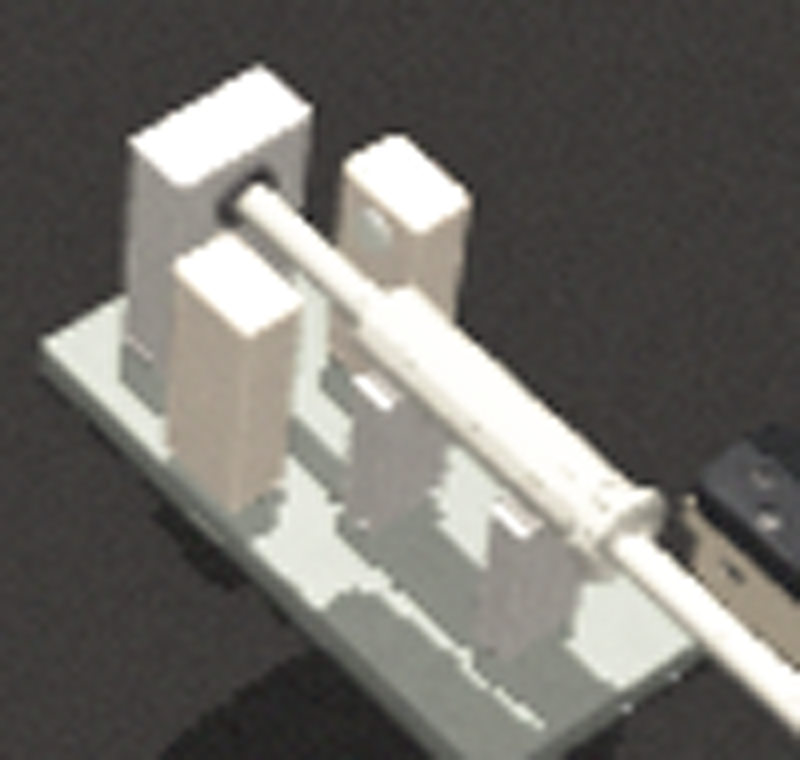

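The shaft is home on the dark stop pad at (245,200), resting in the bore. Next is the key: round at top px (275,266), world about (0.4165, 0.2725).

apply_moves(
  targets=[
    [[-0.9, 0.46, 0], [0.06, 0, 0], 0],
    [[-0.9, 0.46, 0], [0, 0, 0], 0],
    [[-0.9, 0.46, 0], [0, 0, 0], 0],
    [[-0.9, 0.46, 0], [0, 0, 0], 0],
    [[-0.9, 0.46, 0], [0, 0, 0], 0],
  ],
)

```text
time_s: 14.65
tcp_pos: [0.5511, 0.0549, 0.1935]
eef_rot: [-179.0, 0.1, -86.9]
contact_force: [0.2, 0.0, 0.3]
gripper_width: 0.0004
```

apply_moves(
  targets=[
    [[-0.9, 0.46, 0], [0, 0, 0], 0],
    [[-0.9, 0.46, 0], [0, 0, 0], 0],
    [[-0.9, 0.46, 0], [0, 0, 0], 0],
    [[-0.9, 0.46, 0], [0, 0, 0], 0],
    [[-0.9, 0.46, 0], [0, 0, 0], 0],
  ],
)

```text
time_s: 15.15
tcp_pos: [0.445, 0.2368, 0.1943]
eef_rot: [-178.8, 0.4, -87.0]
contact_force: [1.2, 1.0, 0.5]
gripper_width: 0.0005
```

```bash
python3 -c "
from plant import r
from h import *
go(r,[.4165,.2725,.08],[180,0,-86.6])
"
```

```text
t 15.15 tcp [0.445  0.2368 0.1943] rpy [-178.79    0.42  -86.99] F [1.2 1.  0.5] w 0.0005 j [ 51.   6. -26.   1. -57. -48.]
shift units [-0.909  0.725  2.85 ] in target frame [-0.934  0.658  2.858] turn units [-0.151  0.052 -0.049]
```

apply_moves(
  targets=[
    [[-0.45, 0.33, 0.6], [-0.15, 0.05, -0.05], 0],
    [[-0.45, 0.33, 0.7], [0, 0, 0], 0],
    [[0, 0, 0.8], [0, 0, 0], 0],
    [[0, 0, 0.4], [0, 0, 0], 0],
    [[0, 0, 0], [0, 0, 0], 0],
  ],
)

```text
time_s: 15.65
tcp_pos: [0.4146, 0.2803, 0.0945]
eef_rot: [-179.7, 0.5, -86.1]
contact_force: [0.4, -0.3, 1.0]
gripper_width: 0.0008
```

```bash
python3 -c "
from plant import r
from h import *
go(r,[.4165,.2725,.055],[180,0,-86.6])
c=r.capture('side');crop(c,220,180,110,100,7,'pics/s15.png')
go(r,[.4165,.2725,.055],[180,0,-86.6])
"
```

```text
t 15.65 tcp [0.4146 0.2803 0.0945] rpy [-179.65    0.53  -86.14] F [ 0.4 -0.3  1. ] w 0.0008 j [ 57.  13. -33.  -0. -44. -53.]
shift units [ 0.206 -0.029  0.987] in target frame [ 0.197 -0.037  0.988] turn units [-0.043  0.066  0.057]
t 15.7 tcp [0.415  0.2805 0.0955] rpy [-179.61    0.57  -86.15] F [0.3 0.  0.1] w 0.0004 j [ 57.  13. -33.  -0. -44. -53.]
shift units [ 0.213 -0.017  1.011] in target frame [ 0.203 -0.026  1.013] turn units [-0.049  0.071  0.057]
```

View pics/s15.png

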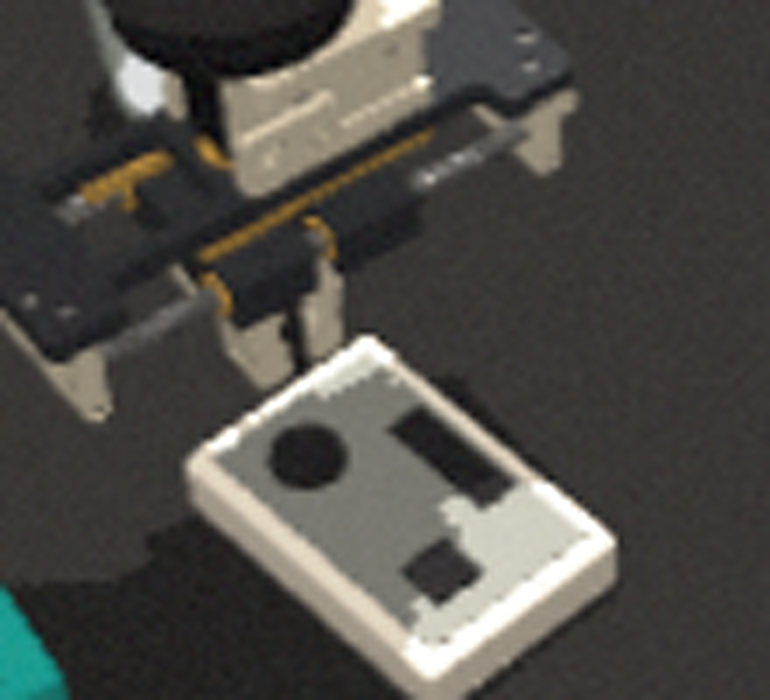

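apply_moves(
  targets=[
    [[0.19, -0.02, 0.5], [-0.04, 0.07, 0.05], 0],
    [[0, 0, 0.4], [0, 0, 0], 0],
    [[0, 0, 0], [0, 0, 0], 0],
  ],
)

```text
time_s: 16.0
tcp_pos: [0.4188, 0.275, 0.0626]
eef_rot: [-179.7, 0.3, -86.6]
contact_force: [-0.4, -1.4, 0.7]
gripper_width: 0.0005
```

```bash
python3 -c "
from plant import r
from h import *
c=r.capture('side');crop(c,220,180,110,100,7,'pics/s16.png')
go(r,[.4165,.2725,.047],[180,0,-86.6])
"
```

```text
t 16.05 tcp [0.4192 0.2755 0.0636] rpy [-179.62    0.33  -86.55] F [-0.4  0.7  0.2] w 0.0002 j [ 56.  15. -34.   0. -40. -53.]
shift units [0.072 0.074 0.414] in target frame [0.07  0.071 0.415] turn units [-0.048  0.041  0.007]
```

View pics/s16.png

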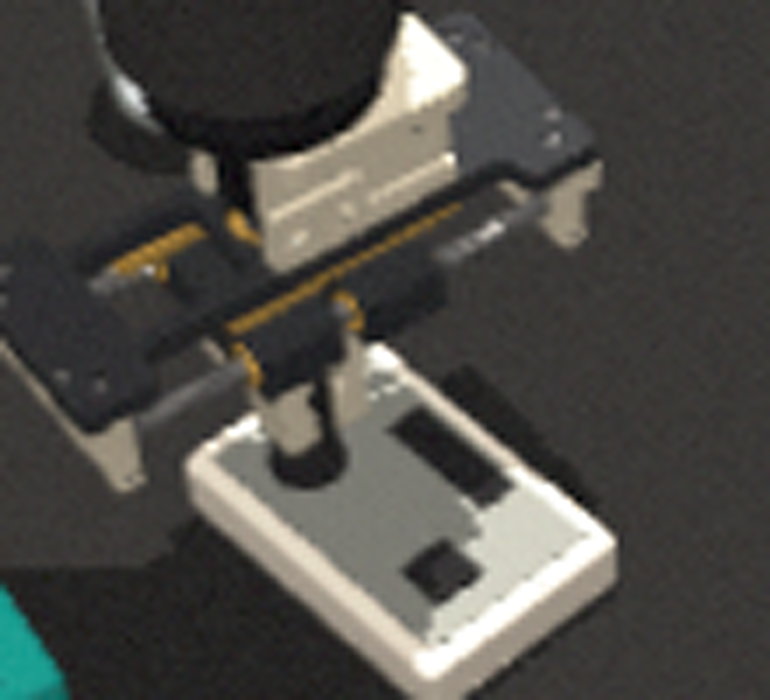

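apply_moves(
  targets=[
    [[0.07, 0.07, 0.22], [-0.04, 0.04, 0], 0],
    [[0, 0, 0.05], [0, 0, 0], 0],
    [[0, 0, 0], [0, 0, 0], 0],
  ],
)

```text
time_s: 16.35
tcp_pos: [0.4179, 0.2737, 0.0552]
eef_rot: [-179.8, 0.2, -86.6]
contact_force: [-0.3, -0.4, -0.6]
gripper_width: 0.0004
```

apply_moves(
  targets=[
    [[0, 0, 0.06], [0, 0, 0], 0],
    [[0, 0, 0], [0, 0, 0], 0],
  ],
)

```text
time_s: 16.55
tcp_pos: [0.4182, 0.2741, 0.0534]
eef_rot: [-179.7, 0.3, -86.5]
contact_force: [0.5, -0.5, 0.3]
gripper_width: 0.0006
```

apply_moves(
  targets=[
    [[0.03, 0.04, 0.12], [0, 0, 0], 0],
    [[0, 0, 0.04], [0, 0, 0], 0],
  ],
)

```text
time_s: 16.75
tcp_pos: [0.4166, 0.273, 0.047]
eef_rot: [-179.7, 0.3, -86.5]
contact_force: [-2.1, -0.5, 2.8]
gripper_width: 0.0003
```

apply_moves(
  targets=[
    [[0, 0, 0.06], [0, 0, 0], 0],
    [[0, 0, 0.04], [0, 0, 0], 0],
  ],
)

```text
time_s: 16.95
tcp_pos: [0.4168, 0.273, 0.0455]
eef_rot: [-179.7, 0.3, -86.4]
contact_force: [-12.6, -4.0, 36.4]
gripper_width: 0.0006
```

The key is firmly down: z dropped 1.5 mm and Fz is 36 N, at the stop. I release it straight up.

apply_moves(
  targets=[
    [[0, 0, -0.05], [0, 0, 0], 0],
    [[0, 0, -0.3], [0, 0, 0], 0],
    [[0, 0, -0.6], [0, 0, 0], 0],
    [[0, 0, -0.8], [0, 0, 0], 0],
    [[0, 0, -0.8], [0, 0, 0], 0],
  ],
)

```text
time_s: 17.45
tcp_pos: [0.4141, 0.2703, 0.1467]
eef_rot: [180.0, -0.1, -86.4]
contact_force: [0.8, 1.5, -0.1]
gripper_width: 0.0006
```

apply_moves(
  targets=[
    [[0, 0, -0.8], [0, 0, 0], 0],
    [[0, 0, -0.4], [0, 0, 0], 0],
    [[0, 0, 0], [0, 0, 0], 0],
  ],
)

```text
time_s: 17.75
tcp_pos: [0.4154, 0.2719, 0.2007]
eef_rot: [-179.7, 0.1, -86.4]
contact_force: [0.2, -0.4, 0.2]
gripper_width: 0.0003
```

```bash
python3 -c "
from plant import r
from h import *
c=r.capture('side');cv2.imwrite('pics/s17.png',c['img']);crop(c,335,195,110,100,7,'pics/s17b.png')
go(r,[.4165,.2725,.047],[180,0,-86.6])
"
```

```text
t 17.8 tcp [0.4151 0.2716 0.1997] rpy [-1.7976e+02  1.1000e-01 -8.6400e+01] F [-0.1  0.2  0.4] w 0.0006 j [ 56.   5. -25.   0. -59. -53.]
shift units [-0.014 -0.02   3.816] in target frame [-0.021 -0.037  3.816] turn units [-0.03   0.014  0.025]
```

View pics/s17.png

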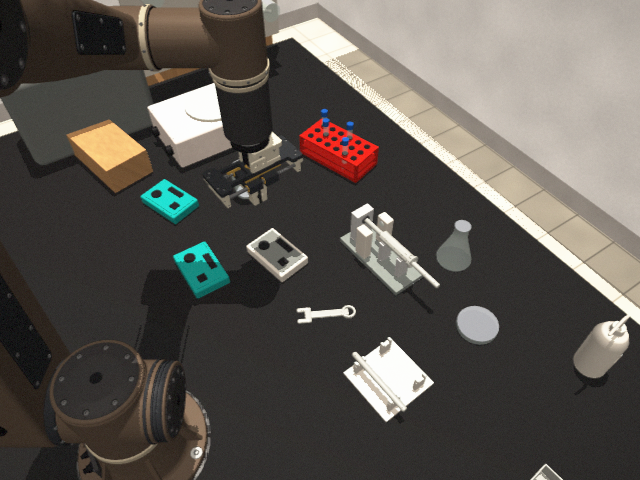

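View pics/s17b.png

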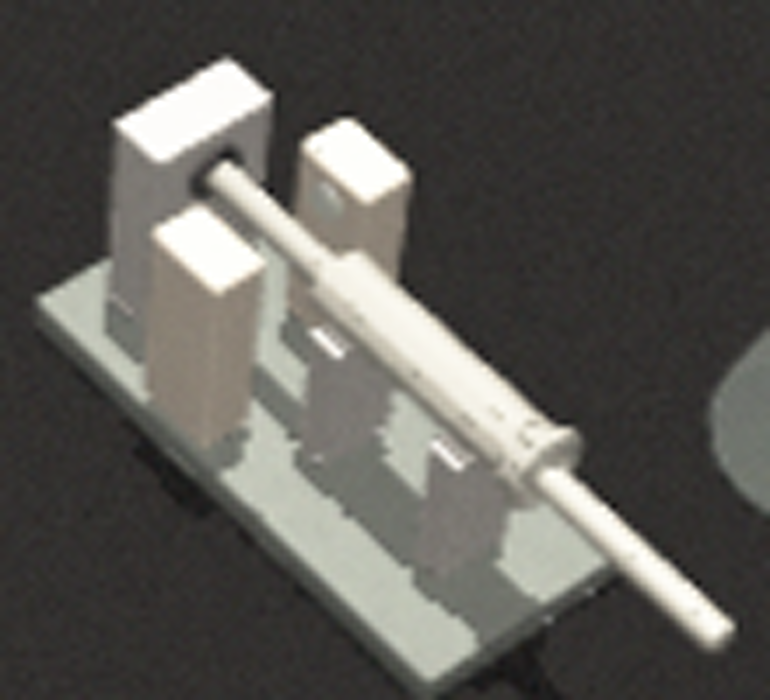

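```bash
python3 -c "
from plant import r
from h import *
c=r.capture('top');crop(c,150,100,330,200,2,'pics/t18.png')"
```

```text
(no output)
```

View pics/t18.png

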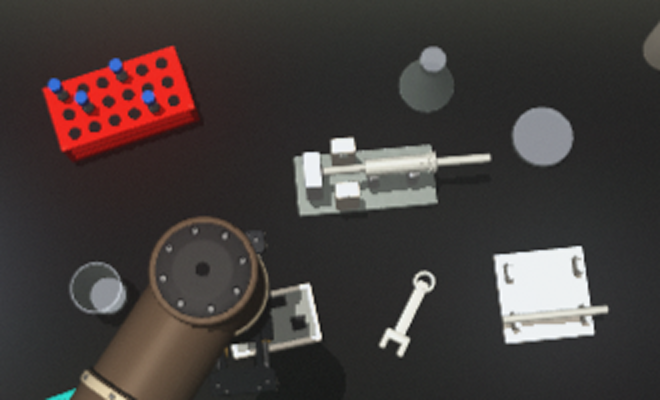

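The beaker (97,288) and flask (427,85) stand, the short shaft is in the cradle at (555,313), and the long shaft runs to the stop block. I hand in.

```bash
python3 -c "
from plant import r
print(r.close_job())"
```

```text
the job is handed in; nothing more can be done
None
```

The job is handed in at about 18 s of the 64 s, with every step done in the order asked.

- **Shaft:** I fed the long shaft through the guide tube in two grips and let go of it at the stop. A closed-finger push on its rear end met 29 N with no further movement, and the last pictures show its front on the stop pad.
- **Key:** I pressed the round key until it bottomed out. The tool went down about 1.5 mm, and the force rose to 36 N. Then I lifted straight off. That was more than the 5 N the key needs, and close to the 40 N body limit, though it was the fingertips that pressed. I had no direct reading of the key springing back up.
- **Other things:** The square key was not touched, the short shaft is still in the cradle, and the flask and beaker are standing. The gripper is clear of everything.

The two cameras disagreed by about 2 mm on where the tube mouth was. I corrected for this by comparing shaft and tube in the side view, and the shaft went in with no noticeable force.

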